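# Set out the honey sampling board

## Task

Set out the honey sampling board: pick up the one large honey jar that stands among the small pots (not the packed stock at the side), tip it to about 45 degrees in the air and hold it so for a good second to check the lid for leaks, then bring it level and stand it on the white board. Also stand every small honey pot on the board, and lift every steel sampling cup up off its hook on the rack and stand it there too. Everything must stand upright on the board's surface, well inside its edges, and be let go; leave the other things on the bench standing where they are.

Things in the scene. Friction and masses are not known exactly. Their poses are not given: they have to be found in the camera images.
- board: thin flat white plastic board lying fixed on the bench, 280 x 280 x 4 mm, no rim; origin at the centre of its underside, x and y along its edges
- board_top (a point): centre of the board's upper face, 4 mm above the bench; axes along the board's edges, z up
- rack: dark steel drying rack fixed on the bench: bar along its y, 320 mm long, top 125 mm high, on two posts at the ends; three hook arms (6 x 6 mm, top 125 mm high), 95 mm apart, point along its -x and end in a tip rising 12 mm above the arm. Nothing of it is higher than 137 mm. A cup comes off by lifting over 12 mm, then moving 40 mm or more along the rack's -x. Origin on the bench
- hook1 (a point): seat of hook 1: the point on top of the hook arm, 125 mm above the bench, where a hoop rests (18 mm behind the upturned tip along the rack's x); z up, x and y as the rack's
- hook2 (a point): seat of hook 2: the point on top of the hook arm, 125 mm above the bench, where a hoop rests (18 mm behind the upturned tip along the rack's x); z up, x and y as the rack's
- hook3 (a point): seat of hook 3: the point on top of the hook arm, 125 mm above the bench, where a hoop rests (18 mm behind the upturned tip along the rack's x); z up, x and y as the rack's
- jar: the large sealed honey jar, amber glass with a brass-coloured lid: 66 mm diameter, 95 mm high (lid 62 mm diameter, top 16 mm), 0.3 to 0.55 kg; origin at the centre of its underside, z along its axis (up). Stands loose on the bench at the start
- pot1: small sealed honey pot, amber glass with a brass-coloured lid: 44 mm diameter, 58 mm high (lid 40 mm diameter, top 16 mm), about 0.1 kg; origin at the centre of its underside, z up. It stands loose on the bench at the start. Absent (None) in some starts.
- pot2: small sealed honey pot, amber glass with a brass-coloured lid: 44 mm diameter, 58 mm high (lid 40 mm diameter, top 16 mm), about 0.1 kg; origin at the centre of its underside, z up. It stands loose on the bench at the start. Absent (None) in some starts.
- pot3: small sealed honey pot, amber glass with a brass-coloured lid: 44 mm diameter, 58 mm high (lid 40 mm diameter, top 16 mm), about 0.1 kg; origin at the centre of its underside, z up. It stands loose on the bench at the start. Absent (None) in some starts.
- cup1: open steel cup with rigid hoop handle, 0.12 kg, hung by the hoop on a rack hook at the start. Bowl 61 mm across the rim, 52 across the flat underside, 50 high. Hoop in the cup's y-z plane; its crossbar (6 mm thick, 61 long along y) lies 94 to 99 mm above the underside; on it an upright round black grip, 16 mm diameter, from 99 to 135 mm. Origin: centre of underside, z up. None if absent.
- cup2: open steel cup with rigid hoop handle, 0.12 kg, hung by the hoop on a rack hook at the start. Bowl 61 mm across the rim, 52 across the flat underside, 50 high. Hoop in the cup's y-z plane; its crossbar (6 mm thick, 61 long along y) lies 94 to 99 mm above the underside; on it an upright round black grip, 16 mm diameter, from 99 to 135 mm. Origin: centre of underside, z up. None if absent.
- cup3: open steel cup with rigid hoop handle, 0.12 kg, hung by the hoop on a rack hook at the start. Bowl 61 mm across the rim, 52 across the flat underside, 50 high. Hoop in the cup's y-z plane; its crossbar (6 mm thick, 61 long along y) lies 94 to 99 mm above the underside; on it an upright round black grip, 16 mm diameter, from 99 to 135 mm. Origin: centre of underside, z up. None if absent.
- tin: bystander: closed tin with a paper label, 52 mm diameter, 75 mm high, among the jars; origin at the centre of its underside
- weight: bystander: steel check weight with a small knob, 38 mm diameter, 50 mm high, among the jars; origin at the centre of its underside
- spray: bystander: clear bottle, 64 mm diameter, 170 mm high, at the back; origin at the centre of its underside
- lids: bystander: stack of steel lids, 84 mm diameter, 45 mm high, at the back; origin at the centre of its underside
Things that resemble listed ones, but are neither listed nor needed, are in the scene too. Leave any purple look-alike of the pot2 alone.

How it is judged:
By the outcome, as a careful person would: the job done as asked, in the order asked, and still so for the second after the job is handed in, with the robot touching nothing.
Of cup1, cup2, cup3 only 2 to 3 are there at a start; the rules pass over those that are not, and their reading is None.
Of pot1, pot2, pot3 only 2 to 3 are there at a start; the rules pass over those that are not, and their reading is None.
At some moment in a run one of jar, pot1, pot2, pot3 may be knocked a few centimetres aside while the robot is not near it.
It also fails if it takes over 210 s, if anything falls off the work surface, if the arm or the gripper's body presses on something with over 40 N, if the wrist force passes 120 N, or if a joint passes its speed limit or range.

## Robot

A 6-joint arm with a two-finger parallel gripper is mounted at the origin on the work surface. World frame = base frame: x ahead of the robot, y to its left, z up, the work surface at z = 0. Lengths are in m, angles in degrees, forces in N, time in s.
With the tool pointing down it reaches from about 0.4 to 0.825 m from the base axis. Payload 7 kg.
Tool frame: the origin (TCP) lies between the finger pads; the fingertips stand 22 mm ahead of it and the grasp point (between the pads) lies 3 mm ahead of it; z points along the fingers, y is the line along which they close (so a half turn about z gives the same grasp; the last joint's range is limited). The gripper opens to 88 mm and grips with 3 to 60 N. Pads are 19 mm wide; open, the fingers measure 130 mm over their backs; the gripper's body (78 mm by 193 mm) begins 47 mm behind the grasp point.
Start: joints at [79.991, 20.546, 0.682, 0, -70.136, -16.507], TCP at [0.301, 0.604, 0.249] pointing down, gripper open.
Joint ranges: [-176.03, 176.03], [-82.01, 121.73], [-58.28, 71.71], [-173.87, 95.51], [-174.79, -0.11], [-173.66, 173.66]. Speed limits (degrees/s): [136.94, 136.94, 172.46, 180, 180, 180].

## Interface

Orientations are given as [roll, pitch, yaw] about the fixed x, y, z axes, in that order (R = Rz(yaw) Ry(pitch) Rx(roll)).
In Python, from plant import r, vision gives the robot as it stands.
- The arm moves only by the shell command python3 -m pendant 'ROWS' [FORCE]. ROWS is JSON, a list that holds one entry, the list of rows, each a list of 7 numbers: the shift along the tool's x, y, z scaled (see below), then the turn, a rotation vector about the tool's x, y, z scaled (see below), then the opening, from -1 (shut) to 1 (fully open). In form: [[[x, y, z, wx, wy, wz, fingers], ...]]. A call has exactly 8 rows; each row shifts and turns the commanded pose from where the row before left it, along the tool's axes as they then stand; what a row does not reach is not made up. The controller multiplies each number of a shift by 20 mm and each number of a turn by 4 degrees. A row lasts 1/10 s, in which the tool goes at most 50 mm and 8.59 degrees, less where a joint would pass 70% of its speed; a pose out of reach is approached as far as the arm can. A call with a number of a shift or a turn outside -1 to 1 is refused whole. A call with a gripper value outside its range is refused whole. The fingers move at their own pace and stop on an object; FORCE is the grip in N (left out, the last holds). Time passes only in rows, so rows that do not move let the fingers close, or fill a call up. It gives the time, the measured TCP pose, the force, the opening and the grip force at its end, in the units of the state.
- r.get_state(): the state, without advancing time (a new reading comes with each control period).
- vision.capture(name): name is "side" or "top" or "wrist"; returns a dict with "frame" (420x560x3 uint8, blue, green, red), "depth" (420x560 float32, m along the optical axis (not along the pixel's ray), 0 where there is no reading), "camera_matrix" (3x3 intrinsics, pixels), "k1" (the pictures are not rectified: a ray, as slopes to the right and down, at radius r is drawn at 1 + k1 r^2 times it, then the intrinsics apply), "extrinsics" (4x4, takes a point from world to camera coordinates); the wrist camera has in their place "hand_eye" (4x4, takes a point from camera to tool coordinates, whose origin is the TCP and whose axes are the flange's). Camera axes: x right, y up, looking along -z (the intrinsics and any distortion apply to the point x, -y, -z); pixel columns grow to the right and rows downward; lengths in m; the calibration is good to about 2 mm. A picture is of the moment at which its call begins: read the wrist's pose just before it.
- r.close_job(): hands the job in; it is judged then, once.
The state is a dict: "time_s": time; "joints": joint angles; "qd": joint speeds; "joint_torque": joint torques, N m; "tcp_pos": TCP position; "eef_rot": TCP orientation; "contact_force": force on the tool from outside, world axes, zero at the start; "moment": the same for the moment, N m; "gripper_width": finger opening in m; "gripper_force": force on a finger pad.
Only numpy, scipy, OpenCV 4.12 (cv2) and the standard library are available. Lean on these libraries where they do the work, as an engineer would, in place of code of your own. Each camera call takes 0.05 s, during which the arm holds its last target. There are 200 camera calls.

## Working session

There is one attempt and no reset: what is moved stays moved. The work goes in short steps, Python scripts to look and compute and a shell command to move; the robot and the scene stay as the last step left them, time stands still between calls to the robot, and variables do not carry over. Pictures are saved under pics/ and viewed, at most 15 in all, crops included, and the job is handed in when it is done.

```bash
ls; mkdir -p pics; python3 - <<'E'
from plant import r, vision
import cv2,json
s=r.get_state(); print(s)
for n in("top","side"):
    c=vision.capture(n); cv2.imwrite(f"pics/{n}0.png",c["frame"]); print(n,c["camera_matrix"],c["k1"],c["extrinsics"])
    import numpy as np; np.savez(f"{n}0.npz",**{k:v for k,v in c.items()})
E
```

```text
pics
{'time_s': 0.0, 'joints': array([ 7.99909669e+01,  2.05912832e+01,  6.33691727e-01, -1.95454555e-02,
       -7.01355602e+01, -1.65047079e+01]), 'qd': array([ 0.01815417, -0.0188226 ,  0.01925154, -0.1048551 , -0.02341059,
       -0.00272105]), 'joint_torque': array([ 2.61191781e-05, -5.82717204e+01,  2.93038023e+01,  6.99697495e+00,
        6.69153917e-03, -1.56133833e-04]), 'tcp_pos': array([0.30117398, 0.60358103, 0.24762556]), 'eef_rot': array([ 1.79905466e+02, -8.84942914e-03, -2.65203901e+01]), 'contact_force': array([ 0.52125483, -0.0259227 , -0.09015481]), 'moment': array([-0.01255358,  0.00553981,  0.01120557]), 'gripper_force': 0.0, 'gripper_width': 0.08757519928968113}
top [[461.52462688   0.         280.78947889]
 [  0.         461.52462688 209.66818667]
 [  0.           0.           1.        ]] -0.1373181775612928 [[ 9.64747048e-03 -9.99952281e-01  1.53668451e-03  7.65327922e-02]
 [ 9.96191963e-01  9.74433705e-03  8.66407561e-02 -6.18651905e-01]
 [-8.66515957e-02  6.94968626e-04  9.96238434e-01 -1.09857818e+00]
 [ 0.00000000e+00  0.00000000e+00  0.00000000e+00  1.00000000e+00]]
side [[491.36870272   0.         279.61001747]
 [  0.         491.36870272 211.03194025]
 [  0.           0.           1.        ]] -0.16704830021686548 [[ 0.95097699 -0.30910982  0.0096896  -0.51850323]
 [ 0.15314128  0.4978973   0.85360765 -0.22441175]
 [-0.26868293 -0.81027736  0.52082635 -0.82156562]
 [ 0.          0.          0.          1.        ]]
```

View pics/top0.png

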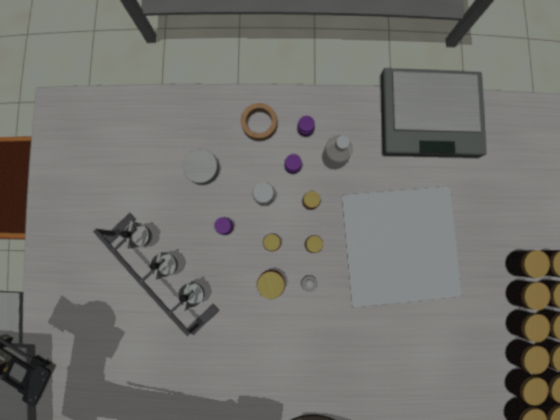

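View pics/side0.png

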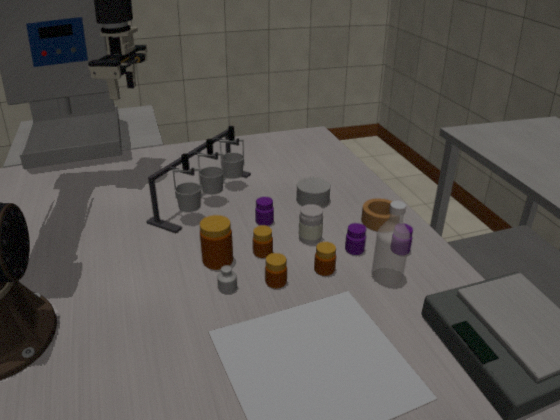

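The top view shows the jar lid at (271,285) and pot lids at (272,242), (314,244) and (312,200). Cups hang at (140,235), (165,264) and (193,293), and the board is centred near (402,246). The side view agrees: three purple decoys, the weight beside the jar, the tin behind.

```bash
cat > h.py <<'E'
import numpy as np, cv2
from plant import r, vision
def pts(c,px,z):
    K=c["camera_matrix"];k=float(c["k1"]);T=c["extrinsics"];R=T[:3,:3];o=-R.T@T[:3,3]
    px=np.atleast_2d(np.asarray(px,float))
    n=cv2.undistortPoints(px[:,None],K,np.array([k,0,0,0,0.]))[:,0]
    d=np.c_[n[:,0],-n[:,1],-np.ones(len(n))]@R
    return o+d*((z-o[2])/d[:,2])[:,None]
def blobs(m,amin,amax):
    n,l,s,ce=cv2.connectedComponentsWithStats(m.astype(np.uint8))
    return [(ce[i],s[i]) for i in range(1,n) if amin<s[i][4]<amax]
def brass(c):
    h=cv2.cvtColor(c["frame"],cv2.COLOR_BGR2HSV); H,S,V=cv2.split(h)
    return (H>14)&(H<32)&(S>90)&(V>90)
def lids(c):
    for ce,s in blobs(brass(c),80,2000):
        jar=s[4]>450
        print("JAR" if jar else "pot",ce.round(1),s[4],pts(c,ce,.095 if jar else .058)[0].round(4))
E
python3 - <<'E'
from h import *
c=dict(np.load("top0.npz")); lids(c)
f=c["frame"];h=cv2.cvtColor(f,cv2.COLOR_BGR2HSV)
print("board px",f[246,402],h[246,402],"bench",h[330,300],h[150,380])
g=cv2.cvtColor(f,cv2.COLOR_BGR2GRAY)
D=c["depth"]
# full depth cloud
yy,xx=np.mgrid[0:420,0:560]; px=np.c_[xx.ravel(),yy.ravel()].astype(float)
a=pts(c,px,0.);o=-c["extrinsics"][:3,:3].T@c["extrinsics"][:3,3]
zc=-( (a@c["extrinsics"][:3,:3].T+c["extrinsics"][:3,3])[:,2])
P=o+(a-o)*(D.ravel()/zc)[:,None]; P=P.reshape(420,560,3); np.save("P0.npy",P)
reg=np.zeros((420,560),bool);reg[190:345,90:230]=1
for lo,hi in((.145,.175),(.118,.142)):
    m=(P[...,2]>lo)&(P[...,2]<hi)&reg
    for ce,s in blobs(m,4,5000): 
        print(lo,ce.round(1),s[4],P[m&0==0][:0].shape, pts(c,ce,.166 if lo>.14 else .125)[0].round(4))
# board corners
m=((h[...,1]<40)&(g>0)&False)
E
python3 - <<'E'
import cv2
f=cv2.imread("pics/top0.png")
a=cv2.resize(f[190:345,85:235],None,fx=4,fy=4,interpolation=cv2.INTER_CUBIC)
cv2.imwrite("pics/rack.png",a[:600])
E
```

```text
pot [258.4 120.5] 365 [0.8316 0.139  0.058 ]
pot [311.4 199.2] 202 [0.6407 0.01   0.058 ]
pot [271.6 242. ] 220 [0.5384 0.1036 0.058 ]
pot [313.9 243.6] 217 [0.5356 0.0037 0.058 ]
JAR [536.6 263.6] 537 [ 0.4888 -0.5284  0.095 ]
pot [556.6 263.1] 122 [ 0.4882 -0.6057  0.058 ]
JAR [270.5 284.4] 563 [0.4416 0.1042 0.095 ]
JAR [537.  295.8] 548 [ 0.4124 -0.5286  0.095 ]
pot [556.9 295.4] 109 [ 0.408  -0.6056  0.058 ]
JAR [536.9 327.8] 545 [ 0.336  -0.5286  0.095 ]
pot [556.9 327.1] 111 [ 0.3292 -0.6059  0.058 ]
JAR [536.3 359.7] 538 [ 0.2596 -0.5285  0.095 ]
pot [556.6 358.8] 124 [ 0.2497 -0.6067  0.058 ]
JAR [535.2 391.1] 526 [ 0.1834 -0.5286  0.095 ]
pot [556.1 389.9] 148 [ 0.1704 -0.6088  0.058 ]
pot [534.9 415. ] 194 [ 0.1105 -0.5521  0.058 ]
pot [555.7 414.5] 83 [ 0.1066 -0.6114  0.058 ]
board px [136 135 132] [ 98   8 136] bench [ 15   8 129] [ 20   6 123]
0.145 [124.8 234. ] 63 (0, 3) [0.5497 0.419  0.166 ]
0.145 [153.1 265.6] 59 (0, 3) [0.4831 0.3547 0.166 ]
0.145 [182.9 298. ] 52 (0, 3) [0.4155 0.2887 0.166 ]
0.118 [142.8 275.1] 1104 (0, 3) [0.4598 0.389  0.125 ]
0.118 [188.1 290.2] 65 (0, 3) [0.4285 0.2859 0.125 ]
0.118 [183.9 306.2] 26 (0, 3) [0.393  0.2948 0.125 ]
```

View pics/rack.png

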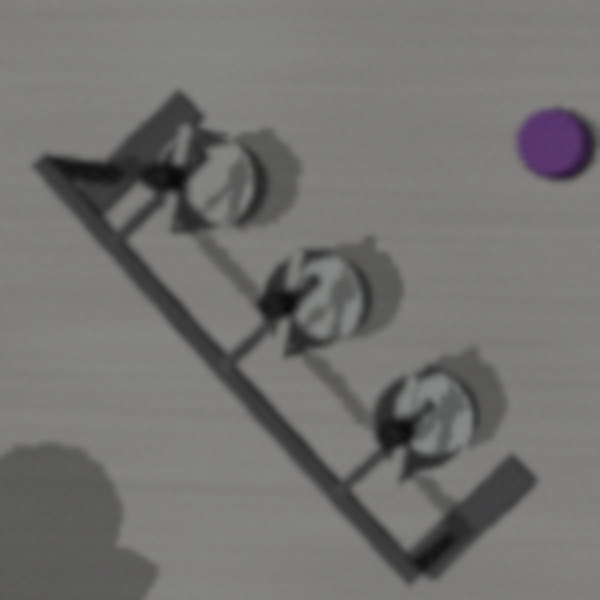

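```bash
python3 - <<'E'
from h import *
c=dict(np.load("top0.npz"))
f=cv2.GaussianBlur(c["frame"],(3,3),0).astype(int)
m=((f[...,0]-f[...,2])>=1)&(f[...,0]>110)
m=cv2.morphologyEx(m.astype(np.uint8),cv2.MORPH_OPEN,np.ones((5,5)))
m[:,:320]=0;m[:175]=0;m[:,490:]=0
cs=max(cv2.findContours(m,0,2)[0],key=cv2.contourArea)
w=pts(c,cs[:,0],.004)[:,:2].astype(np.float32)
print(cv2.contourArea(cs),cv2.minAreaRect(w)); R=cv2.minAreaRect(w)
C=np.array(R[0]);print(cv2.boxPoints(R).round(3))
for a,b in ((125.7,234.2),(154.2,265.8),(183.6,298.2)): print(pts(c,(a,b),.16)[0].round(4))
E
# 20 deg turn about tool z to yaw -46
python3 -m pendant '[[[0,0,0,0,0,0.7,1],[0,0,0,0,0,0.7,1],[0,0,0,0,0,0.7,1],[0,0,0,0,0,0.7,1],[0,0,0,0,0,0.7,1],[0,0,0,0,0,0.7,1],[0,0,0,0,0,0.7,1],[0,0,0,0,0,0,1]]]' 50
```

```text
11997.0 ((0.5330896973609924, -0.2209162563085556), (0.2802278995513916, 0.2808495759963989), 5.405951976776123)
[[ 0.38  -0.094]
 [ 0.407 -0.374]
 [ 0.686 -0.348]
 [ 0.659 -0.068]]
[0.5495 0.4191 0.16  ]
[0.4824 0.3539 0.16  ]
[0.4144 0.2885 0.16  ]
time_s: 0.9
tcp_pos: [0.3012, 0.6037, 0.248]
eef_rot: [180.0, -0.0, -46.2]
contact_force: [0.2, -0.4, -0.1]
gripper_width: 0.0876
gripper_force: 0.0
```

```bash
cat >> h.py <<'E'
def go(x,y,z):
    from scipy.spatial.transform import Rotation as Ro
    s=r.get_state(); R=Ro.from_euler("xyz",s["eef_rot"],degrees=True)
    d=R.inv().apply(np.array([x,y,z])-s["tcp_pos"])/.02
    print("at",s["tcp_pos"].round(4),s["eef_rot"].round(1),"tool units",d.round(2))
E
R='[0.954,0.509,0,0,0,0,1]'; true
python3 -m pendant '[[[0.95,0.51,0,0,0,0,1],[0.95,0.51,0,0,0,0,1],[0.95,0.51,0,0,0,0,1],[0.95,0.51,0,0,0,0,1],[0.95,0.51,0,0,0,0,1],[0.95,0.51,0,0,0,0,1],[0.95,0.51,0,0,0,0,1],[0.95,0.51,0,0,0,0,1]]]'
python3 -m pendant '[[[0.95,0.51,0,0,0,0,1],[0.95,0.51,0,0,0,0,1],[0.95,0.51,0,0,0,0,1],[0.95,0.51,0,0,0,0,1],[0.95,0.51,0,0,0,0,1],[0.95,0.51,0,0,0,0,1],[0.95,0.51,0,0,0,0,1],[0.95,0.51,0,0,0,0,1]]]'
python3 -m pendant '[[[0.95,0.51,0,0,0,0,1],[0.95,0.51,0,0,0,0,1],[0.95,0.51,0,0,0,0,1],[0.95,0.51,0,0,0,0,1],[0.95,0.51,0,0,0,0,1],[0.95,0.51,0,0,0,0,1],[0.95,0.51,0,0,0,0,1],[0,0,0,0,0,0,1]]]'
python3 - <<'E'
from h import *
c=vision.capture("top"); lids(c); go(.4416,.1042,.058)
w=vision.capture("wrist"); cv2.imwrite("pics/w1.png",w["frame"]); print(w["hand_eye"].round(3),w["camera_matrix"][0,0])
E
```

```text
time_s: 1.7
tcp_pos: [0.3482, 0.4364, 0.2485]
eef_rot: [180.0, -0.0, -46.1]
contact_force: [0.8, -0.1, 0.2]
gripper_width: 0.0877
gripper_force: 0.0
time_s: 2.5
tcp_pos: [0.3948, 0.27, 0.2486]
eef_rot: [-180.0, -0.0, -46.1]
contact_force: [1.1, -0.2, 0.6]
gripper_width: 0.0877
gripper_force: 0.0
time_s: 3.3
tcp_pos: [0.4353, 0.1238, 0.2486]
eef_rot: [180.0, -0.0, -46.2]
contact_force: [-0.8, -0.5, -0.3]
gripper_width: 0.0878
gripper_force: 0.0
pot [258.3 120.7] 377 [0.8312 0.1391 0.058 ]
pot [311.4 199.5] 210 [0.6402 0.0101 0.058 ]
pot [271.3 242.1] 228 [0.5382 0.1041 0.058 ]
pot [313.7 243.7] 220 [0.5354 0.0041 0.058 ]
JAR [536.5 263.6] 551 [ 0.4888 -0.5282  0.095 ]
pot [556.6 263.1] 124 [ 0.4883 -0.6056  0.058 ]
pot [275.4 279.3] 198 [0.451  0.0936 0.058 ]
JAR [537.  295.7] 563 [ 0.4127 -0.5286  0.095 ]
pot [556.9 295.3] 113 [ 0.4084 -0.6055  0.058 ]
JAR [536.9 327.8] 555 [ 0.3362 -0.5287  0.095 ]
pot [556.7 327.1] 118 [ 0.3293 -0.6053  0.058 ]
JAR [536.3 359.6] 557 [ 0.2598 -0.5285  0.095 ]
pot [556.5 358.6] 131 [ 0.25   -0.6066  0.058 ]
JAR [535.2 391.1] 540 [ 0.1834 -0.5285  0.095 ]
pot [556.1 390. ] 153 [ 0.1702 -0.6086  0.058 ]
pot [555.6 414.5] 87 [ 0.1066 -0.611   0.058 ]
pot [534.8 414.9] 202 [ 0.1107 -0.5519  0.058 ]
at [0.4353 0.1247 0.2486] [-180.    -0.   -46.2] tool units [0.96 0.48 9.53]
[[-0.     0.952  0.305  0.085]
 [ 1.     0.     0.    -0.   ]
 [-0.     0.305 -0.952 -0.136]
 [ 0.     0.     0.     1.   ]] 345.1795716671474
```

View pics/w1.png

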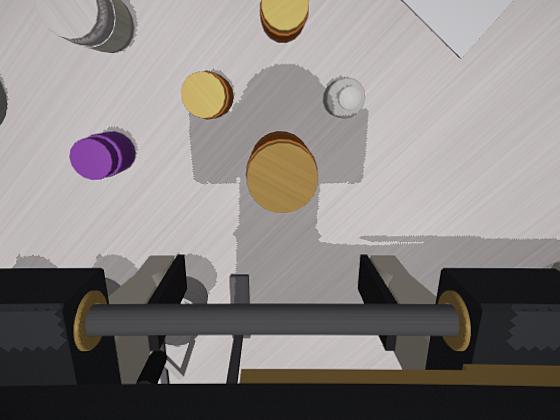

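The wrist view shows the jar lid at (282,173), centred between the fingers, with the weight and pots clear to either side. I'll shift over it, descend, and grip.

```bash
python3 -m pendant '[[[0.96,0.48,0,0,0,0,1],[0,0,0.9,0,0,0,1],[0,0,0.9,0,0,0,1],[0,0,0.9,0,0,0,1],[0,0,0.9,0,0,0,1],[0,0,0.9,0,0,0,1],[0,0,0.9,0,0,0,1],[0,0,0.9,0,0,0,1]]]'
python3 -m pendant '[[[0,0,0.9,0,0,0,1],[0,0,0.9,0,0,0,1],[0,0,0.9,0,0,0,1],[0,0,0.4,0,0,0,1],[0,0,0,0,0,0,1],[0,0,0,0,0,0,1],[0,0,0,0,0,0,1],[0,0,0,0,0,0,1]]]'
python3 - <<'E'
from h import *
go(.4416,.1042,.060)
E
python3 -m pendant '[[[0,0,0,0,0,0,0],[0,0,0,0,0,0,-1],[0,0,0,0,0,0,-1],[0,0,0,0,0,0,-1],[0,0,0,0,0,0,-1],[0,0,0,0,0,0,-1],[0,0,0,0,0,0,-1],[0,0,0,0,0,0,-1]]]' 50
```

```text
time_s: 4.2
tcp_pos: [0.4416, 0.1063, 0.122]
eef_rot: [-180.0, -0.0, -46.1]
contact_force: [0.4, -0.4, -0.1]
gripper_width: 0.0877
gripper_force: 0.0
time_s: 5.0
tcp_pos: [0.442, 0.1062, 0.0613]
eef_rot: [-179.9, -0.0, -46.1]
contact_force: [0.0, -1.7, 0.7]
gripper_width: 0.0874
gripper_force: 0.0
at [0.442  0.1062 0.0613] [-179.9   -0.   -46.1] tool units [0.06 0.08 0.07]
time_s: 5.8
tcp_pos: [0.4416, 0.1058, 0.0607]
eef_rot: [180.0, -0.0, -46.1]
contact_force: [-2.2, -1.3, 5.2]
gripper_width: 0.0657
gripper_force: 50.0
```

```bash
python3 -m pendant '[[[0,0,-0.5,0,0,0,-1],[0,0,-1,0,0,0,-1],[0,0,-1,0,0,0,-1],[0,0,-1,0,0,0,-1],[0,0,-1,0,0,0,-1],[0,0,-1,0,0,0,-1],[0,0,-1,0,0,0,-1],[0,0,-1,0,0,0,-1]]]'
python3 -m pendant '[[[0.5,0.05,-1,0,0,0,-1],[1,0.05,-1,0,0,0,-1],[1,0.05,-1,0,0,0,-1],[1,0.05,-0.5,0,0,0,-1],[1,0.05,0,0,0,0,-1],[1,0.05,0,0,0,0,-1],[1,0.05,0,0,0,0,-1],[0.5,0.05,0,0,0,0,-1]]]'
python3 -m pendant '[[[0,0,0,0,0,0,-1],[0,0,0,0.5,0,0,-1],[0,0,0,0.75,0,0,-1],[0,0,0,0.75,0,0,-1],[0,0,0,0.75,0,0,-1],[0,0,0,0.75,0,0,-1],[0,0,0,0.75,0,0,-1],[0,0,0,0.75,0,0,-1]]]'
python3 -c "from plant import r;s=r.get_state();print(s['joints'].round(1),s['gripper_width'])"
```

```text
time_s: 6.6
tcp_pos: [0.441, 0.1057, 0.2114]
eef_rot: [180.0, 0.0, -46.1]
contact_force: [0.5, -0.2, -3.7]
gripper_width: 0.0655
gripper_force: 50.0
time_s: 7.4
tcp_pos: [0.5331, -0.0015, 0.2802]
eef_rot: [179.9, 0.0, -46.2]
contact_force: [-0.4, 0.0, -3.6]
gripper_width: 0.0648
gripper_force: 50.0
time_s: 8.2
tcp_pos: [0.5319, 0.0001, 0.281]
eef_rot: [-159.8, -0.0, -46.1]
contact_force: [0.4, -0.5, -3.0]
gripper_width: 0.0651
gripper_force: 50.0
[ 13.6  -1.6 -20.  -12.3 -54.6  35.9] 0.06513604379403598
```

```bash
python3 -m pendant '[[[0,0,0,0.8,0,0,-1],[0,0,0,0.8,0,0,-1],[0,0,0,0.8,0,0,-1],[0,0,0,0.8,0,0,-1],[0,0,0,0.8,0,0,-1],[0,0,0,0.8,0,0,-1],[0,0,0,0.8,0,0,-1],[0,0,0,0.65,0,0,-1]]]'
python3 -m pendant '[[[0,0,0,0,0,0,-1],[0,0,0,0,0,0,-1],[0,0,0,0,0,0,-1],[0,0,0,0,0,0,-1],[0,0,0,0,0,0,-1],[0,0,0,0,0,0,-1],[0,0,0,0,0,0,-1],[0,0,0,0,0,0,-1]]]'
python3 -m pendant '[[[0,0,0,0,0,0,-1],[0,0,0,0,0,0,-1],[0,0,0,0,0,0,-1],[0,0,0,0,0,0,-1],[0,0,0,0,0,0,-1],[0,0,0,0,0,0,-1],[0,0,0,0,0,0,-1],[0,0,0,0,0,0,-1]]]'
python3 - <<'E'
from h import *
c=vision.capture("side"); cv2.imwrite("pics/s2.png",c["frame"])
E
```

```text
time_s: 9.0
tcp_pos: [0.5319, 0.0001, 0.2811]
eef_rot: [-134.8, -0.1, -46.1]
contact_force: [-1.0, -0.5, -4.4]
gripper_width: 0.0656
gripper_force: 50.0
time_s: 9.8
tcp_pos: [0.5329, -0.0005, 0.2805]
eef_rot: [-135.0, 0.0, -46.1]
contact_force: [-0.1, 0.8, -4.2]
gripper_width: 0.0655
gripper_force: 50.0
time_s: 10.6
tcp_pos: [0.5329, -0.0006, 0.2806]
eef_rot: [-135.0, 0.0, -46.1]
contact_force: [-0.0, 0.6, -3.4]
gripper_width: 0.0654
gripper_force: 50.0
```

View pics/s2.png

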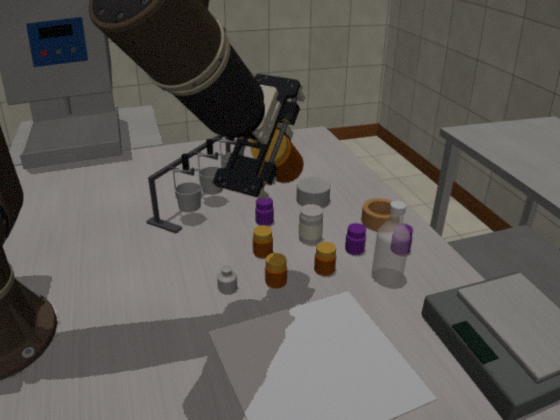

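The jar is held tipped at about (280,160), with everything else still standing. I'll bring it back level and move it above the board.

```bash
python3 -m pendant '[[[0,0,0,-0.4,0,0,-1],[0,0,0,-0.75,0,0,-1],[0,0,0,-0.75,0,0,-1],[0,0,0,-0.75,0,0,-1],[0,0,0,-0.75,0,0,-1],[0,0,0,-0.75,0,0,-1],[0,0,0,-0.75,0,0,-1],[0,0,0,-0.75,0,0,-1]]]'
python3 -m pendant '[[[0,0,0,-0.8,0,0,-1],[0,0,0,-0.8,0,0,-1],[0,0,0,-0.8,0,0,-1],[0,0,0,-0.8,0,0,-1],[0,0,0,-0.8,0,0,-1],[0,0,0,-0.8,0,0,-1],[0,0,0,-0.8,0,0,-1],[0,0,0,0,0,0,-1]]]'
python3 - <<'E'
from h import *
go(.626,-.298,.0647)
E
```

```text
time_s: 11.45
tcp_pos: [0.5327, -0.0003, 0.2807]
eef_rot: [-157.7, 0.0, -46.1]
contact_force: [0.5, -0.9, -4.0]
gripper_width: 0.0651
gripper_force: 50.0
time_s: 12.25
tcp_pos: [0.5335, 0.0004, 0.2798]
eef_rot: [179.9, 0.1, -46.1]
contact_force: [0.3, -1.3, -4.4]
gripper_width: 0.0656
gripper_force: 50.0
at [5.335e-01 4.000e-04 2.798e-01] [ 1.799e+02  1.000e-01 -4.610e+01] tool units [13.97  7.   10.75]
```

```bash
python3 -m pendant '[[[0.5,0.25,0,0,0,0,-1],[1,0.5,0,0,0,0,-1],[1,0.5,0,0,0,0,-1],[1,0.5,0,0,0,0,-1],[1,0.5,0,0,0,0,-1],[1,0.5,0,0,0,0,-1],[1,0.5,0,0,0,0,-1],[1,0.5,0,0,0,0,-1]]]'
python3 -m pendant '[[[1,0.5,0,0,0,0,-1],[1,0.5,0,0,0,0,-1],[1,0.5,0,0,0,0,-1],[1,0.5,0,0,0,0,-1],[1,0.5,0,0,0,0,-1],[1,0.5,0,0,0,0,-1],[0.45,0.25,0,0,0,0,-1],[0,0,0,0,0,0,-1]]]'
python3 -m pendant '[[[0,0,0.5,0,0,0,-1],[0,0,1,0,0,0,-1],[0,0,1,0,0,0,-1],[0,0,1,0,0,0,-1],[0,0,1,0,0,0,-1],[0,0,1,0,0,0,-1],[0,0,1,0,0,0,-1],[0,0,1,0,0,0,-1]]]'
python3 -m pendant '[[[0,0,1,0,0,0,-1],[0,0,1,0,0,0,-1],[0,0,0.5,0,0,0,-1],[0,0,0.3,0,0,0,-1],[0,0,0.2,0,0,0,-1],[0,0,0,0,0,0,-1],[0,0,0,0,0,0,-1],[0,0,0,0,0,0,-1]]]'
python3 - <<'E'
from h import *
go(.626,-.298,.0647)
E
```

```text
time_s: 13.05
tcp_pos: [0.5828, -0.1623, 0.2808]
eef_rot: [-179.9, -0.0, -46.2]
contact_force: [1.0, 1.0, -3.6]
gripper_width: 0.0655
gripper_force: 50.0
time_s: 13.85
tcp_pos: [0.625, -0.3005, 0.28]
eef_rot: [-180.0, 0.0, -46.2]
contact_force: [0.8, 0.5, -3.9]
gripper_width: 0.0652
gripper_force: 50.0
time_s: 14.65
tcp_pos: [0.625, -0.2976, 0.1296]
eef_rot: [-180.0, 0.0, -46.1]
contact_force: [1.1, 0.6, -3.6]
gripper_width: 0.0655
gripper_force: 50.0
time_s: 15.45
tcp_pos: [0.6258, -0.2989, 0.0714]
eef_rot: [-180.0, -0.1, -46.1]
contact_force: [0.2, -0.9, -3.4]
gripper_width: 0.0654
gripper_force: 50.0
at [ 0.6258 -0.2989  0.0714] [-1.80e+02 -1.00e-01 -4.61e+01] tool units [-0.03 -0.04  0.34]
```

```bash
python3 -m pendant '[[[0,0,0.1,0,0,0,-1],[0,0,0.1,0,0,0,-1],[0,0,0.1,0,0,0,-1],[0,0,0,0,0,0,-1],[0,0,0,0,0,0,-1],[0,0,0,0,0,0,-1],[0,0,0,0,0,0,-1],[0,0,0,0,0,0,-1]]]'
python3 -m pendant '[[[0,0,0,0,0,0,0.55],[0,0,0,0,0,0,0.6],[0,0,0,0,0,0,0.7],[0,0,0,0,0,0,0.8],[0,0,0,0,0,0,0.9],[0,0,0,0,0,0,1],[0,0,0,0,0,0,1],[0,0,0,0,0,0,1]]]'
python3 -m pendant '[[[0,0,-0.3,0,0,0,1],[0,0,-0.5,0,0,0,1],[0,0,-1,0,0,0,1],[0,0,-1,0,0,0,1],[0,0,-1,0,0,0,1],[0,0,-1,0,0,0,1],[0,0,-1,0,0,0,1],[0,0,-1,0,0,0,1]]]'
python3 - <<'E'
from h import *
c=vision.capture("top"); cv2.imwrite("pics/t3.png",c["frame"]); lids(c); go(.6405,.0103,.2)
E
```

```text
time_s: 16.25
tcp_pos: [0.6254, -0.2987, 0.0648]
eef_rot: [-180.0, -0.0, -46.1]
contact_force: [-1.4, 0.6, 0.4]
gripper_width: 0.0653
gripper_force: 50.0
time_s: 17.05
tcp_pos: [0.6254, -0.2987, 0.0645]
eef_rot: [180.0, 0.0, -46.1]
contact_force: [-0.1, 0.3, -0.1]
gripper_width: 0.0871
gripper_force: 0.0
time_s: 17.85
tcp_pos: [0.6254, -0.2988, 0.2027]
eef_rot: [-180.0, -0.1, -46.1]
contact_force: [-0.0, -0.5, 0.6]
gripper_width: 0.0881
gripper_force: 0.0
pot [258.4 120.5] 410 [0.8316 0.1388 0.058 ]
pot [311.3 199.6] 214 [0.64   0.0104 0.058 ]
pot [271.5 242. ] 220 [0.5384 0.1038 0.058 ]
pot [313.7 243.7] 221 [0.5354 0.0042 0.058 ]
JAR [536.4 263.6] 565 [ 0.4888 -0.528   0.095 ]
pot [556.5 263.3] 133 [ 0.4878 -0.6053  0.058 ]
JAR [537.  295.6] 577 [ 0.4127 -0.5286  0.095 ]
pot [556.7 295.3] 122 [ 0.4084 -0.6048  0.058 ]
JAR [536.7 327.7] 578 [ 0.3363 -0.5283  0.095 ]
pot [556.6 327. ] 125 [ 0.3295 -0.605   0.058 ]
JAR [536.3 359.6] 574 [ 0.2599 -0.5286  0.095 ]
pot [556.4 358.6] 138 [ 0.2502 -0.6062  0.058 ]
pot [555.9 389.9] 166 [ 0.1705 -0.6082  0.058 ]
JAR [535.3 391.1] 557 [ 0.1835 -0.5288  0.095 ]
pot [555.4 414.4] 92 [ 0.1071 -0.6106  0.058 ]
pot [534.7 414.8] 208 [ 0.1109 -0.5515  0.058 ]
at [ 0.6269 -0.2995  0.2068] [-179.9   -0.3  -46.1] tool units [-10.69 -11.23   0.31]
```

```bash
python3 -m pendant '[[[-0.5,-0.5,0,0,0,0,1],[-0.95,-1,0,0,0,0,1],[-0.95,-1,0,0,0,0,1],[-0.95,-1,0,0,0,0,1],[-0.95,-1,0,0,0,0,1],[-0.95,-1,0,0,0,0,1],[-0.95,-1,0,0,0,0,1],[-0.95,-1,0,0,0,0,1]]]' 25
python3 -m pendant '[[[-0.95,-1,0,0,0,0,1],[-0.95,-1,0,0,0,0,1],[-0.95,-1,0,0,0,0,1],[-0.65,-0.75,0,0,0,0,1],[0,0,0,0,0,0,1],[0,0,0,0,0,0,1],[0,0,0,0,0,0,1],[0,0,0,0,0,0,1]]]'
python3 - <<'E'
from h import *
go(.6402,.0103,.040)
E
```

```text
time_s: 18.7
tcp_pos: [0.634, -0.09, 0.2008]
eef_rot: [-180.0, 0.0, -46.1]
contact_force: [0.1, -0.9, -0.2]
gripper_width: 0.0875
gripper_force: 0.0
time_s: 19.5
tcp_pos: [0.6397, 0.0101, 0.2006]
eef_rot: [180.0, 0.0, -46.2]
contact_force: [0.2, -0.8, 0.2]
gripper_width: 0.0874
gripper_force: 0.0
at [0.6397 0.0101 0.2006] [180.    0.  -46.2] tool units [ 0.01 -0.03  8.03]
```

View pics/t3.png

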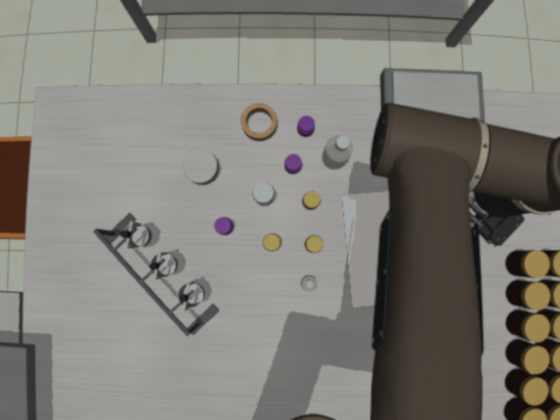

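```bash
python3 -m pendant '[[[0,0,0.5,0,0,0,1],[0,0,1,0,0,0,1],[0,0,1,0,0,0,1],[0,0,1,0,0,0,1],[0,0,1,0,0,0,1],[0,0,1,0,0,0,1],[0,0,1,0,0,0,1],[0,0,1,0,0,0,1]]]' 25
python3 -m pendant '[[[0,0,0.5,0,0,0,1],[0,0,0,0,0,0,1],[0,0,0,0,0,0,0],[0,0,0,0,0,0,-1],[0,0,0,0,0,0,-1],[0,0,0,0,0,0,-1],[0,0,0,0,0,0,-1],[0,0,0,0,0,0,-1]]]' 25
python3 -m pendant '[[[0,0,-0.3,0,0,0,-1],[0,0,-0.7,0,0,0,-1],[0,0,-1,0,0,0,-1],[0,0,-1,0,0,0,-1],[0,0,-1,0,0,0,-1],[0,0,-1,0,0,0,-1],[0,0,-1,0,0,0,-1],[0,0,-1,0,0,0,-1]]]' 25
python3 - <<'E'
from h import *
go(.435,-.140,.044)
E
```

```text
time_s: 20.3
tcp_pos: [0.6395, 0.0102, 0.049]
eef_rot: [180.0, 0.0, -46.2]
contact_force: [-0.1, -0.3, -0.3]
gripper_width: 0.0878
gripper_force: 0.0
time_s: 21.1
tcp_pos: [0.6401, 0.0109, 0.0409]
eef_rot: [-180.0, -0.0, -46.1]
contact_force: [0.4, 0.3, 0.6]
gripper_width: 0.045
gripper_force: 0.5
time_s: 21.9
tcp_pos: [0.6398, 0.0107, 0.1827]
eef_rot: [-180.0, -0.0, -46.1]
contact_force: [0.0, 0.1, -0.8]
gripper_width: 0.0438
gripper_force: 25.0
at [0.6398 0.0107 0.1827] [-180.    -0.   -46.1] tool units [-1.67 12.61  6.93]
```

```bash
python3 -m pendant '[[[-0.1,0.6,0,0,0,0,-1],[-0.13,1,0,0,0,0,-1],[-0.13,1,0,0,0,0,-1],[-0.13,1,0,0,0,0,-1],[-0.13,1,0,0,0,0,-1],[-0.13,1,0,0,0,0,-1],[-0.13,1,0,0,0,0,-1],[-0.13,1,0,0,0,0,-1]]]'
python3 -m pendant '[[[-0.13,1,0,0,0,0,-1],[-0.13,1,0,0,0,0,-1],[-0.13,1,0,0,0,0,-1],[-0.13,1,0,0,0,0,-1],[-0.13,1,0,0,0,0,-1],[0,0,0.8,0,0,0,-1],[0,0,1,0,0,0,-1],[0,0,1,0,0,0,-1]]]'
python3 -m pendant '[[[0,0,1,0,0,0,-1],[0,0,1,0,0,0,-1],[0,0,0.9,0,0,0,-1],[0,0,0.5,0,0,0,-1],[0,0,0.3,0,0,0,-1],[0,0,0.2,0,0,0,-1],[0,0,0,0,0,0,-1],[0,0,0,0,0,0,-1]]]'
python3 - <<'E'
from h import *
go(.435,-.140,.0445)
E
```

```text
time_s: 22.7
tcp_pos: [0.5149, -0.0807, 0.1808]
eef_rot: [-180.0, 0.0, -46.1]
contact_force: [0.4, 0.4, -0.8]
gripper_width: 0.0433
gripper_force: 25.0
time_s: 23.5
tcp_pos: [0.4347, -0.1407, 0.1244]
eef_rot: [-179.9, -0.1, -46.1]
contact_force: [0.8, -0.7, -1.2]
gripper_width: 0.0433
gripper_force: 25.0
time_s: 24.3
tcp_pos: [0.4357, -0.14, 0.0471]
eef_rot: [-180.0, -0.0, -46.1]
contact_force: [0.8, 0.4, -1.2]
gripper_width: 0.0438
gripper_force: 25.0
at [ 0.4357 -0.14    0.0471] [-180.    -0.   -46.1] tool units [-0.02  0.02  0.13]
```

```bash
python3 -m pendant '[[[0,0,0.1,0,0,0,-1],[0,0,0,0,0,0,-1],[0,0,0,0,0,0,-1],[0,0,0,0,0,0,0.05],[0,0,0,0,0,0,0.15],[0,0,0,0,0,0,0.4],[0,0,0,0,0,0,0.6],[0,0,0,0,0,0,0.6]]]'
python3 -m pendant '[[[0,0,-0.3,0,0,0,0.6],[0,0,-0.7,0,0,0,0.6],[0,0,-1,0,0,0,0.6],[0,0,-1,0,0,0,0.6],[0,0,-1,0,0,0,0.6],[0,0,-1,0,0,0,0.6],[0,0,-1,0,0,0,0.6],[0,0,0,0,0,0,1]]]'
python3 - <<'E'
from h import *
c=vision.capture("top"); lids(c); go(.5354,.0042,.040)
E
```

```text
time_s: 25.1
tcp_pos: [0.4352, -0.14, 0.0445]
eef_rot: [180.0, 0.0, -46.1]
contact_force: [-0.2, -0.6, 0.9]
gripper_width: 0.0674
gripper_force: 0.0
time_s: 25.9
tcp_pos: [0.4368, -0.14, 0.1676]
eef_rot: [-179.8, -0.2, -46.1]
contact_force: [-0.3, 1.1, -0.0]
gripper_width: 0.0734
gripper_force: 0.0
pot [258.3 120.8] 385 [0.831  0.1391 0.058 ]
JAR [444.5 206. ] 513 [ 0.6242 -0.2995  0.095 ]
pot [271.6 242. ] 220 [0.5384 0.1036 0.058 ]
pot [313.6 243.7] 220 [0.5354 0.0043 0.058 ]
JAR [536.4 263.7] 554 [ 0.4887 -0.528   0.095 ]
pot [556.6 263.3] 131 [ 0.4878 -0.6054  0.058 ]
JAR [536.9 295.6] 568 [ 0.4127 -0.5284  0.095 ]
pot [556.7 295.2] 119 [ 0.4086 -0.605   0.058 ]
JAR [536.9 327.7] 561 [ 0.3362 -0.5288  0.095 ]
pot [556.6 326.9] 123 [ 0.3296 -0.6051  0.058 ]
JAR [536.3 359.7] 567 [ 0.2598 -0.5286  0.095 ]
pot [556.5 358.7] 134 [ 0.2499 -0.6064  0.058 ]
JAR [535.3 391.1] 550 [ 0.1835 -0.5286  0.095 ]
pot [556. 390.] 156 [ 0.1703 -0.6085  0.058 ]
pot [555.5 414.4] 89 [ 0.1068 -0.6109  0.058 ]
pot [534.7 414.8] 206 [ 0.1109 -0.5517  0.058 ]
at [ 0.436  -0.1399  0.1662] [-1.799e+02 -1.000e-01 -4.610e+01] tool units [-1.76 -8.56  6.33]
```

```bash
python3 -m pendant '[[[-0.1,-0.55,0,0,0,0,1],[-0.2,-1,0,0,0,0,1],[-0.2,-1,0,0,0,0,1],[-0.2,-1,0,0,0,0,1],[-0.2,-1,0,0,0,0,1],[-0.2,-1,0,0,0,0,1],[-0.2,-1,0,0,0,0,1],[-0.2,-1,0,0,0,0,1]]]'
python3 -m pendant '[[[-0.23,-1,0,0,0,0,1],[0,0,0,0,0,0,1],[0,0,0.7,0,0,0,1],[0,0,1,0,0,0,1],[0,0,1,0,0,0,1],[0,0,1,0,0,0,1],[0,0,1,0,0,0,1],[0,0,1,0,0,0,1]]]'
python3 -m pendant '[[[0,0,0.5,0,0,0,1],[0,0,0,0,0,0,1],[0,0,0,0,0,0,0],[0,0,0,0,0,0,-1],[0,0,0,0,0,0,-1],[0,0,0,0,0,0,-1],[0,0,0,0,0,0,-1],[0,0,0,0,0,0,-1]]]' 25
python3 -m pendant '[[[0,0,0,0,0,0,-1],[0,0,-0.8,0,0,0,-1],[0,0,-1,0,0,0,-1],[0,0,-1,0,0,0,-1],[0,0,-1,0,0,0,-1],[0,0,-1,0,0,0,-1],[0,0,-1,0,0,0,-1],[0,0,0,0,0,0,-1]]]' 25
python3 - <<'E'
from h import *
go(.524,-.131,.044)
E
```

```text
time_s: 26.75
tcp_pos: [0.5241, -0.0122, 0.1643]
eef_rot: [180.0, 0.0, -46.1]
contact_force: [0.2, -0.2, -0.1]
gripper_width: 0.0875
gripper_force: 0.0
time_s: 27.55
tcp_pos: [0.5346, 0.0036, 0.0499]
eef_rot: [-180.0, -0.0, -46.1]
contact_force: [0.4, 0.2, -0.6]
gripper_width: 0.0876
gripper_force: 0.0
time_s: 28.35
tcp_pos: [0.5347, 0.0036, 0.0408]
eef_rot: [-180.0, -0.0, -46.1]
contact_force: [0.1, 0.6, 0.4]
gripper_width: 0.0451
gripper_force: 0.5
time_s: 29.15
tcp_pos: [0.5359, 0.0038, 0.1591]
eef_rot: [-179.8, -0.1, -46.1]
contact_force: [1.1, 0.7, -1.0]
gripper_width: 0.0433
gripper_force: 25.0
at [0.5359 0.0038 0.1591] [-1.798e+02 -1.000e-01 -4.610e+01] tool units [4.43 5.12 5.75]
```

```bash
python3 -m pendant '[[[0.4,0.5,0,0,0,0,-1],[0.8,0.92,0,0,0,0,-1],[0.8,0.92,0,0,0,0,-1],[0.8,0.92,0,0,0,0,-1],[0.8,0.92,0,0,0,0,-1],[0.85,0.92,0,0,0,0,-1],[0,0,0.6,0,0,0,-1],[0,0,1,0,0,0,-1]]]'
python3 -m pendant '[[[0,0,1,0,0,0,-1],[0,0,1,0,0,0,-1],[0,0,0.9,0,0,0,-1],[0,0,0.5,0,0,0,-1],[0,0,0.3,0,0,0,-1],[0,0,0.2,0,0,0,-1],[0,0,0.1,0,0,0,-1],[0,0,0,0,0,0,-1]]]'
python3 -m pendant '[[[0,0,0,0,0,0,-1],[0,0,0,0,0,0,-1],[0,0,0,0,0,0,-1],[0,0,0,0,0,0,0.05],[0,0,0,0,0,0,0.15],[0,0,0,0,0,0,0.4],[0,0,0,0,0,0,0.6],[0,0,0,0,0,0,0.6]]]'
python3 -m pendant '[[[0,0,-0.3,0,0,0,0.6],[0,0,-0.7,0,0,0,0.6],[0,0,-1,0,0,0,0.6],[0,0,-1,0,0,0,0.6],[0,0,-1,0,0,0,0.6],[0,0,-1,0,0,0,0.6],[0,0,-1,0,0,0,0.6],[0,0,0,0,0,0,1]]]'
python3 - <<'E'
from h import *
c=vision.capture("top"); lids(c); go(.5384,.1037,.040)
E
```

```text
time_s: 29.95
tcp_pos: [0.5224, -0.1325, 0.1239]
eef_rot: [-180.0, -0.0, -46.2]
contact_force: [0.9, 0.0, -0.5]
gripper_width: 0.0434
gripper_force: 25.0
time_s: 30.75
tcp_pos: [0.523, -0.1313, 0.0451]
eef_rot: [-180.0, -0.0, -46.1]
contact_force: [1.1, -0.0, 0.2]
gripper_width: 0.0434
gripper_force: 25.0
time_s: 31.55
tcp_pos: [0.5227, -0.1313, 0.0446]
eef_rot: [-180.0, -0.0, -46.1]
contact_force: [0.1, 0.1, 0.3]
gripper_width: 0.0675
gripper_force: 0.0
time_s: 32.35
tcp_pos: [0.5244, -0.1315, 0.168]
eef_rot: [-179.8, -0.2, -46.1]
contact_force: [-0.8, -0.7, -0.3]
gripper_width: 0.074
gripper_force: 0.0
pot [258.5 120.5] 406 [0.8317 0.1387 0.058 ]
pot [444.1 203.7] 412 [ 0.6336 -0.3121  0.058 ]
JAR [536.4 263.6] 560 [ 0.4889 -0.528   0.095 ]
pot [556.6 263.3] 131 [ 0.4878 -0.6054  0.058 ]
JAR [536.9 295.6] 574 [ 0.4128 -0.5284  0.095 ]
pot [556.7 295.2] 120 [ 0.4085 -0.6049  0.058 ]
JAR [536.7 327.7] 574 [ 0.3363 -0.5282  0.095 ]
pot [556.6 326.9] 124 [ 0.3297 -0.605   0.058 ]
JAR [536.3 359.6] 572 [ 0.2599 -0.5286  0.095 ]
pot [556.4 358.6] 137 [ 0.2503 -0.6063  0.058 ]
pot [556.  389.9] 163 [ 0.1706 -0.6083  0.058 ]
JAR [535.3 391.1] 556 [ 0.1836 -0.5287  0.095 ]
pot [555.5 414.4] 89 [ 0.1068 -0.6109  0.058 ]
pot [534.7 414.8] 207 [ 0.111  -0.5517  0.058 ]
at [ 0.5235 -0.1313  0.1664] [-1.799e+02 -1.000e-01 -4.610e+01] tool units [-7.97 -8.67  6.32]
```

```bash
python3 -m pendant '[[[-0.5,-0.5,0,0,0,0,1],[-0.8,-0.9,0,0,0,0,1],[-0.8,-0.9,0,0,0,0,1],[-0.8,-0.9,0,0,0,0,1],[-0.8,-0.9,0,0,0,0,1],[-0.8,-0.9,0,0,0,0,1],[0,0,0,0,0,0,1],[0,0,0,0,0,0,1]]]'
python3 - <<'E'
from h import *
a=vision.capture("top"); lids(a); b=vision.capture("side")
cv2.imwrite("pics/ts4.png",cv2.resize(np.vstack([a["frame"][80:350],b["frame"][100:]]),None,fx=1,fy=1))
E
```

```text
time_s: 33.2
tcp_pos: [0.5318, 0.0036, 0.1638]
eef_rot: [179.9, 0.0, -46.0]
contact_force: [-0.2, -0.3, -0.7]
gripper_width: 0.0873
gripper_force: 0.0
pot [258.6 120.5] 399 [0.8315 0.1385 0.058 ]
JAR [444.4 206. ] 517 [ 0.6243 -0.2993  0.095 ]
JAR [536.5 263.7] 558 [ 0.4887 -0.5281  0.095 ]
pot [556.6 263.3] 131 [ 0.4878 -0.6054  0.058 ]
pot [375.  285.6] 216 [ 0.4374 -0.1415  0.058 ]
JAR [536.9 295.7] 572 [ 0.4127 -0.5284  0.095 ]
pot [556.7 295.2] 119 [ 0.4086 -0.605   0.058 ]
JAR [536.8 327.7] 570 [ 0.3363 -0.5284  0.095 ]
pot [556.6 326.9] 124 [ 0.3297 -0.605   0.058 ]
JAR [536.3 359.6] 569 [ 0.2598 -0.5287  0.095 ]
pot [556.4 358.7] 135 [ 0.25   -0.6063  0.058 ]
pot [556.  389.9] 161 [ 0.1705 -0.6083  0.058 ]
JAR [535.3 391.1] 552 [ 0.1835 -0.5287  0.095 ]
pot [555.5 414.4] 89 [ 0.1068 -0.6109  0.058 ]
pot [534.7 414.8] 207 [ 0.111  -0.5517  0.058 ]
```

View pics/ts4.png

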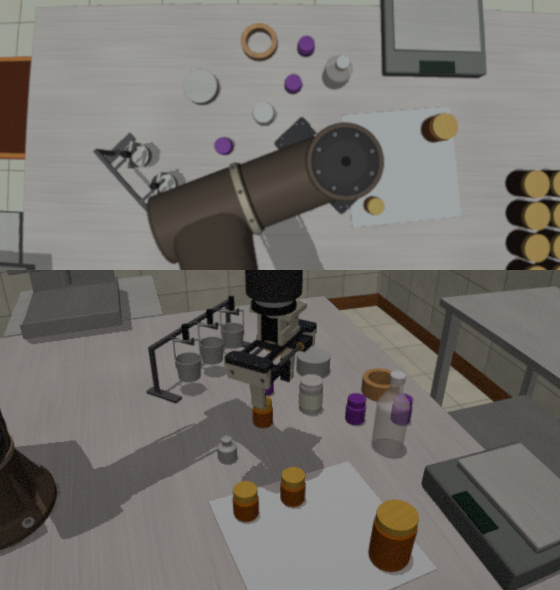

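The board holds the jar at (440,127) and two pots, one at (375,205) and one under the arm in the top half, both visible in the side half. The third pot still stands in its place at side (263,411), so I'll fetch it.

```bash
python3 -m pendant '[[[-0.45,-0.5,0,0,0,0,1],[-0.8,-0.9,0,0,0,0,1],[-0.8,-0.9,0,0,0,0,1],[-0.8,-0.9,0,0,0,0,1],[-0.5,-0.5,0,0,0,0,1],[0,0,0,0,0,0,1],[0,0,0.7,0,0,0,1],[0,0,1,0,0,0,1]]]'
python3 - <<'E'
from h import *
go(.5384,.1037,.0405)
w=vision.capture("wrist"); b=vision.capture("side"); cv2.imwrite("pics/w5.png",w["frame"]); 
for ce,s in blobs(brass(b),60,3000): print(ce.round(0),s[4],pts(b,ce,.05)[0].round(3))
E
```

```text
time_s: 34.1
tcp_pos: [0.5398, 0.1023, 0.1312]
eef_rot: [-179.9, -0.0, -46.1]
contact_force: [0.9, 0.3, -0.4]
gripper_width: 0.0875
gripper_force: 0.0
at [0.5398 0.1023 0.1312] [-179.9   -0.   -46.1] tool units [-0.1   0.01  4.53]
[376. 208.] 207 [0.817 0.126 0.05 ]
[262. 231.] 149 [0.543 0.115 0.05 ]
[293. 305.] 303 [ 0.529 -0.122  0.05 ]
[245. 319.] 333 [ 0.441 -0.131  0.05 ]
[397. 345.] 1029 [ 0.656 -0.262  0.05 ]
```

View pics/w5.png

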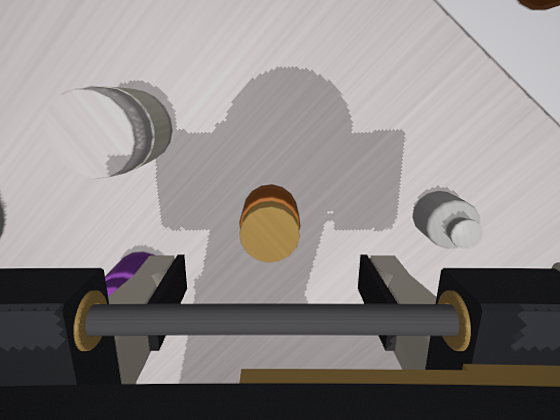

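The wrist view shows the pot at (270,230), centred between the fingers, with the purple pot and tin clear.

```bash
python3 -m pendant '[[[-0.08,0,0.6,0,0,0,1],[0,0,1,0,0,0,1],[0,0,1,0,0,0,1],[0,0,1,0,0,0,1],[0,0,0.6,0,0,0,1],[0,0,0.3,0,0,0,1],[0,0,0,0,0,0,1],[0,0,0,0,0,0,0.3]]]'
python3 -m pendant '[[[0,0,0,0,0,0,-1],[0,0,0,0,0,0,-1],[0,0,0,0,0,0,-1],[0,0,0,0,0,0,-1],[0,0,0,0,0,0,-1],[0,0,0,0,0,0,-1],[0,0,0,0,0,0,-1],[0,0,0,0,0,0,-1]]]' 25
python3 -m pendant '[[[0,0,0,0,0,0,-1],[0,0,-0.8,0,0,0,-1],[0,0,-1,0,0,0,-1],[0,0,-1,0,0,0,-1],[0,0,-1,0,0,0,-1],[0,0,-1,0,0,0,-1],[0,0,-1,0,0,0,-1],[0,0,-1,0,0,0,-1]]]' 25
python3 - <<'E'
from h import *
go(.443,-.229,.0445)
E
```

```text
time_s: 35.0
tcp_pos: [0.5387, 0.1038, 0.0412]
eef_rot: [-179.9, -0.0, -46.1]
contact_force: [0.2, 0.4, 0.4]
gripper_width: 0.084
gripper_force: 0.0
time_s: 35.8
tcp_pos: [0.5384, 0.1037, 0.0407]
eef_rot: [-180.0, -0.0, -46.1]
contact_force: [0.2, -0.0, 2.0]
gripper_width: 0.0434
gripper_force: 25.0
time_s: 36.6
tcp_pos: [0.5376, 0.1033, 0.1769]
eef_rot: [179.9, 0.0, -46.1]
contact_force: [-0.4, -0.9, -1.1]
gripper_width: 0.0432
gripper_force: 25.0
at [0.5376 0.1033 0.1769] [179.9   0.  -46.1] tool units [ 8.71 14.92  6.63]
```

```bash
python3 -m pendant '[[[0.3,0.5,0,0,0,0,-1],[0.55,0.95,0,0,0,0,-1],[0.55,0.95,0,0,0,0,-1],[0.55,0.95,0,0,0,0,-1],[0.55,0.95,0,0,0,0,-1],[0.55,0.95,0,0,0,0,-1],[0.55,0.95,0,0,0,0,-1],[0.55,0.95,0,0,0,0,-1]]]'
python3 -m pendant '[[[0.55,0.95,0,0,0,0,-1],[0.55,0.95,0,0,0,0,-1],[0.55,0.95,0,0,0,0,-1],[0.55,0.95,0,0,0,0,-1],[0.55,0.95,0,0,0,0,-1],[0.55,0.95,0,0,0,0,-1],[0.55,0.95,0,0,0,0,-1],[0.55,0.95,0,0,0,0,-1]]]'
python3 -m pendant '[[[0.14,0.22,0,0,0,0,-1],[0,0,0.7,0,0,0,-1],[0,0,1,0,0,0,-1],[0,0,1,0,0,0,-1],[0,0,1,0,0,0,-1],[0,0,1,0,0,0,-1],[0,0,0.8,0,0,0,-1],[0,0,0.5,0,0,0,-1]]]'
python3 - <<'E'
from h import *
go(.443,-.229,.0446)
E
```

```text
time_s: 37.4
tcp_pos: [0.4913, -0.0566, 0.1755]
eef_rot: [179.9, 0.1, -46.1]
contact_force: [1.3, -0.6, -1.1]
gripper_width: 0.0434
gripper_force: 25.0
time_s: 38.2
tcp_pos: [0.4426, -0.225, 0.1756]
eef_rot: [180.0, 0.1, -46.1]
contact_force: [-0.0, 0.7, 0.7]
gripper_width: 0.0433
gripper_force: 25.0
time_s: 39.0
tcp_pos: [0.4416, -0.2289, 0.0548]
eef_rot: [179.9, 0.1, -46.1]
contact_force: [0.9, 0.4, -1.2]
gripper_width: 0.0434
gripper_force: 25.0
at [ 0.4416 -0.2289  0.0548] [ 1.799e+02  1.000e-01 -4.610e+01] tool units [ 0.05 -0.05  0.51]
```

```bash
python3 -m pendant '[[[0,0,0.3,0,0,0,-1],[0,0,0.2,0,0,0,-1],[0,0,0.1,0,0,0,-1],[0,0,0,0,0,0,-1],[0,0,0,0,0,0,-1],[0,0,0,0,0,0,-1],[0,0,0,0,0,0,0.05],[0,0,0,0,0,0,0.2]]]'
python3 -m pendant '[[[0,0,0,0,0,0,0.6],[0,0,0,0,0,0,0.6],[0,0,0,0,0,0,0.6],[0,0,-0.7,0,0,0,0.6],[0,0,-1,0,0,0,0.6],[0,0,-1,0,0,0,0.6],[0,0,-1,0,0,0,0.6],[0,0,-1,0,0,0,0.6]]]'
python3 -m pendant '[[[0,0,-1,0,0,0,1],[0,0,-1,0,0,0,1],[0,0,-1,0,0,0,1],[0,0,-1,0,0,0,1],[0,0,-0.8,0,0,0,1],[0,0,0,0,0,0,1],[0,0,0,0,0,0,1],[0,0,0,0,0,0,1]]]'
python3 - <<'E'
from h import *
go(.4144,.2885,.24)
c=vision.capture("top"); cv2.imwrite("pics/t6.png",c["frame"]);  lids(c)
E
```

```text
time_s: 39.8
tcp_pos: [0.4431, -0.2293, 0.0448]
eef_rot: [-180.0, -0.0, -46.1]
contact_force: [-0.5, 1.0, -0.6]
gripper_width: 0.0495
gripper_force: 0.0
time_s: 40.6
tcp_pos: [0.4427, -0.2292, 0.1394]
eef_rot: [180.0, 0.0, -46.1]
contact_force: [0.2, -0.8, 0.4]
gripper_width: 0.0703
gripper_force: 0.0
time_s: 41.4
tcp_pos: [0.4423, -0.2291, 0.2337]
eef_rot: [180.0, 0.1, -46.1]
contact_force: [-0.1, 0.1, -0.2]
gripper_width: 0.0874
gripper_force: 0.0
at [ 0.4423 -0.2291  0.2337] [ 1.80e+02  1.00e-01 -4.61e+01] tool units [-19.62 -16.93  -0.3 ]
pot [258.5 120.4] 385 [0.8318 0.1387 0.058 ]
JAR [444.5 206. ] 511 [ 0.6243 -0.2995  0.095 ]
pot [371.4 249.3] 195 [ 0.5229 -0.1331  0.058 ]
JAR [536.6 263.1] 526 [ 0.4901 -0.5285  0.095 ]
pot [556.6 263.2] 128 [ 0.4881 -0.6055  0.058 ]
pot [534.7 364.1] 343 [ 0.2397 -0.546   0.058 ]
JAR [535.3 391.1] 546 [ 0.1836 -0.5287  0.095 ]
pot [556.1 390. ] 153 [ 0.1702 -0.6086  0.058 ]
pot [555.5 414.4] 89 [ 0.1068 -0.6109  0.058 ]
pot [534.7 414.9] 204 [ 0.1108 -0.5517  0.058 ]
```

```bash
python3 -m pendant '[[[-0.6,-0.5,0,0,0,0,1],[-0.98,-0.85,0,0,0,0,1],[-0.98,-0.85,0,0,0,0,1],[-0.98,-0.85,0,0,0,0,1],[-0.98,-0.85,0,0,0,0,1],[-0.98,-0.85,0,0,0,0,1],[-0.98,-0.85,0,0,0,0,1],[-0.98,-0.85,0,0,0,0,1]]]'
python3 -m pendant '[[[-0.98,-0.85,0,0,0,0,1],[-0.98,-0.85,0,0,0,0,1],[-0.98,-0.85,0,0,0,0,1],[-0.98,-0.85,0,0,0,0,1],[-0.98,-0.85,0,0,0,0,1],[-0.98,-0.85,0,0,0,0,1],[-0.98,-0.85,0,0,0,0,1],[-0.98,-0.85,0,0,0,0,1]]]'
python3 -m pendant '[[[-0.98,-0.85,0,0,0,0,0.4],[-0.98,-0.85,0,0,0,0,0.2],[-0.98,-0.85,0,0,0,0,0],[-0.98,-0.85,0,0,0,0,0],[-0.4,-0.28,0,0,0,0,0],[0,0,0,0,0,0,0],[0,0,0,0,0,0,0],[0,0,0,0,0,0,0]]]'
python3 - <<'E'
from h import *
go(.4144,.2885,.156)
w=vision.capture("wrist"); cv2.imwrite("pics/w7.png",w["frame"]); np.savez("w7.npz",**w)
E
```

```text
time_s: 42.25
tcp_pos: [0.4319, -0.0313, 0.2339]
eef_rot: [179.9, 0.0, -46.1]
contact_force: [1.0, -0.3, -0.1]
gripper_width: 0.0875
gripper_force: 0.0
time_s: 43.05
tcp_pos: [0.4213, 0.1759, 0.2339]
eef_rot: [179.9, 0.0, -46.1]
contact_force: [0.9, 0.4, 0.4]
gripper_width: 0.0874
gripper_force: 0.0
time_s: 43.85
tcp_pos: [0.4148, 0.2874, 0.2344]
eef_rot: [180.0, -0.0, -46.2]
contact_force: [-0.7, -0.5, -0.6]
gripper_width: 0.0438
gripper_force: 0.0
at [0.4148 0.2874 0.2344] [180.   -0.  -46.2] tool units [-0.05 -0.03  3.92]
```

View pics/w7.png

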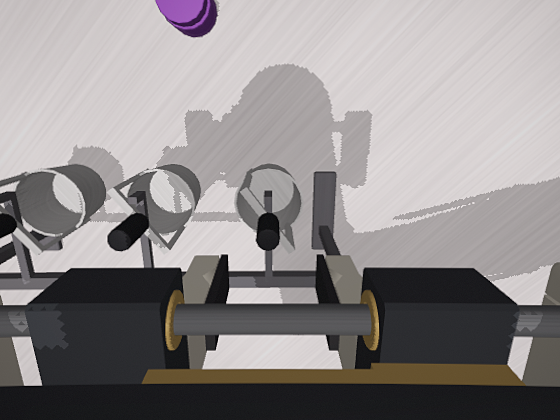

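View pics/t6.png

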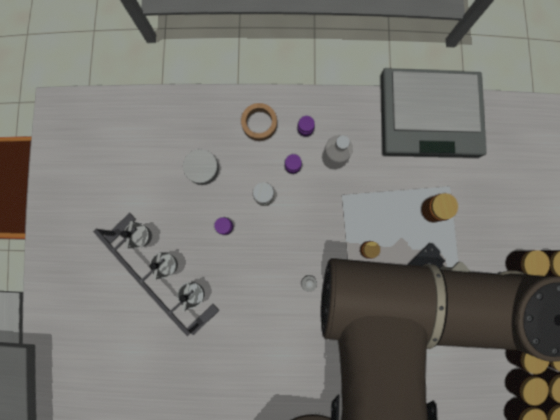

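The wrist view shows cup 3's grip top at (267,241), just right of centre between the fingers, with its hoop turned at an angle on the hook. In the top view the jar, one pot and the rack are fine; the arm hides the rest of the board.

```bash
cat >> h.py <<'E'
def wpt(w,px,z,s):
    "pixel of wrist picture -> world at height z"
    from scipy.spatial.transform import Rotation as Ro
    R=Ro.from_euler("xyz",s["eef_rot"],degrees=True).as_matrix(); H=w["hand_eye"]
    n=cv2.undistortPoints(np.array([[px]],float),w["camera_matrix"],np.array([float(w["k1"]),0,0,0,0.]))[0,0]
    d=R@H[:3,:3]@np.array([n[0],-n[1],-1]); o=R@H[:3,3]+s["tcp_pos"]
    return o+d*(z-o[2])/d[2]
E
python3 - <<'E'
from h import *
w=dict(np.load("w7.npz")); s=r.get_state()
for p in((267.5,241),(120,241),(4,224)): print(wpt(w,p,.166,s).round(4))
p=wpt(w,(267.5,241),.166,s); go(p[0],p[1],.156)
E
```

```text
[0.4162 0.2905 0.166 ]
[0.484  0.3555 0.166 ]
[0.542 0.395 0.166]
at [0.4149 0.2874 0.2345] [180.   -0.  -46.2] tool units [-0.07 -0.15  3.93]
```

```bash
python3 -m pendant '[[[-0.05,-0.1,0,0,0,0,0],[0,0,0.6,0,0,0,0],[0,0,0.8,0,0,0,0],[0,0,0.8,0,0,0,0],[0,0,0.8,0,0,0,0],[0,0,0.5,0,0,0,0],[0,0,0.3,0,0,0,0],[0,0,0,0,0,0,0]]]' 25
python3 -m pendant '[[[0,0,0,0,0,0,-1],[0,0,0,0,0,0,-1],[0,0,0,0,0,0,-1],[0,0,0,0,0,0,-1],[0,0,0,0,0,0,-1],[0,0,0,0,0,0,-1],[0,0,0,0,0,0,-1],[0,0,0,0,0,0,-1]]]' 25
python3 -m pendant '[[[0,0,-0.2,0,0,0,-1],[0,0,-0.3,0,0,0,-1],[0,0,-0.3,0,0,0,-1],[0,0,-0.3,0,0,0,-1],[0,0,0,0,0,0,-1],[0,0,0,0,0,0,-1],[0,0,0,0,0,0,-1],[0,0,0,0,0,0,-1]]]'
python3 - <<'E'
from h import *
go(.614,-.123,.24)
w=vision.capture("wrist"); b=vision.capture("side")
cv2.imwrite("pics/w8.png",np.hstack([w["frame"][100:,100:460],b["frame"][80:400,100:500]]) if 0 else np.hstack([w["frame"][:,80:460],b["frame"][:,80:480]]))
E
```

```text
time_s: 44.7
tcp_pos: [0.4154, 0.29, 0.1577]
eef_rot: [179.9, -0.0, -46.1]
contact_force: [-0.2, -0.1, 0.3]
gripper_width: 0.0435
gripper_force: 0.0
time_s: 45.5
tcp_pos: [0.4157, 0.2906, 0.1589]
eef_rot: [-180.0, -0.0, -46.1]
contact_force: [-1.4, -0.8, 4.9]
gripper_width: 0.015
gripper_force: 25.0
time_s: 46.3
tcp_pos: [0.4155, 0.2903, 0.1803]
eef_rot: [180.0, -0.0, -46.1]
contact_force: [0.3, -0.9, -1.1]
gripper_width: 0.015
gripper_force: 25.0
at [0.4155 0.2903 0.1803] [180.   -0.  -46.1] tool units [21.77  7.17 -2.98]
```

View pics/w8.png

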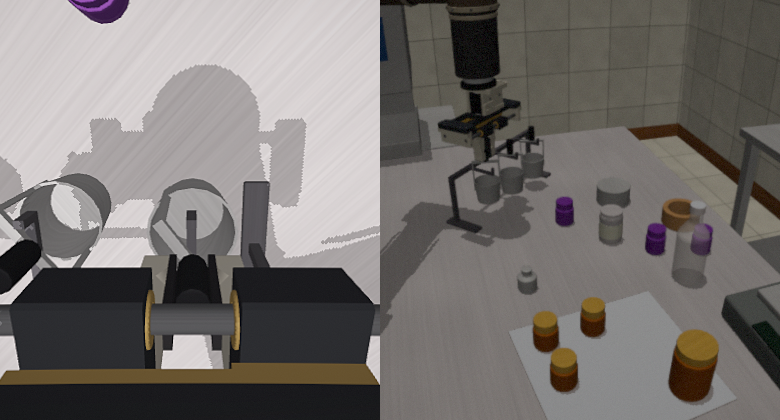

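The cup is held with its hoop clear above the hook tip in the wrist half. The side half shows three pots and the jar standing on the board. I'll slide it off along tool x.

```bash
python3 -m pendant '[[[0.3,0,0,0,0,0,-1],[0.6,0,0,0,0,0,-1],[0.8,0,0,0,0,0,-1],[0.8,0,0,0,0,0,-1],[0.8,0,0,0,0,0,-1],[0.9,0,-0.3,0,0,0,-1],[0.9,0,-0.6,0,0,0,-1],[0.9,0.3,-0.7,0,0,0,-1]]]'
python3 -m pendant '[[[1,0.4,-0.7,0,0,0,-1],[1,0.45,-0.7,0,0,0,-1],[1,0.45,0,0,0,0,-1],[1,0.45,0,0,0,0,-1],[1,0.45,0,0,0,0,-1],[1,0.45,0,0,0,0,-1],[1,0.45,0,0,0,0,-1],[1,0.45,0,0,0,0,-1]]]'
python3 -m pendant '[[[1,0.45,0,0,0,0,-1],[1,0.45,0,0,0,0,-1],[1,0.45,0,0,0,0,-1],[1,0.45,0,0,0,0,-1],[1,0.45,0,0,0,0,-1],[1,0.45,0,0,0,0,-1],[1,0.45,0,0,0,0,-1],[0.5,0.2,0,0,0,0,-1]]]'
python3 - <<'E'
from h import *
go(.614,-.123,.133)
E
```

```text
time_s: 47.2
tcp_pos: [0.4954, 0.1985, 0.2124]
eef_rot: [179.9, -0.0, -46.1]
contact_force: [0.0, -0.3, -1.5]
gripper_width: 0.015
gripper_force: 25.0
time_s: 48.0
tcp_pos: [0.5545, 0.0334, 0.2405]
eef_rot: [180.0, 0.0, -46.1]
contact_force: [-0.9, 0.0, -0.7]
gripper_width: 0.0149
gripper_force: 25.0
time_s: 48.8
tcp_pos: [0.6101, -0.1218, 0.2401]
eef_rot: [180.0, 0.0, -46.2]
contact_force: [0.3, 0.2, -1.0]
gripper_width: 0.0149
gripper_force: 25.0
at [ 0.6101 -0.1218  0.2401] [180.    0.  -46.2] tool units [ 0.18 -0.1   5.36]
```

```bash
python3 -m pendant '[[[0.18,-0.1,0,0,0,0,-1],[0,0,0.8,0,0,0,-1],[0,0,1,0,0,0,-1],[0,0,1,0,0,0,-1],[0,0,1,0,0,0,-1],[0,0,0.8,0,0,0,-1],[0,0,0.5,0,0,0,-1],[0,0,0,0,0,0,-1]]]'
python3 -m pendant '[[[0,0,0.1,0,0,0,-1],[0,0,0.1,0,0,0,-1],[0,0,0,0,0,0,-1],[0,0,0,0,0,0,-1],[0,0,0,0,0,0,-1],[0,0,0,0,0,0,-1],[0,0,0,0,0,0,-1],[0,0,0,0,0,0,-1]]]'
```

```text
time_s: 49.6
tcp_pos: [0.613, -0.1202, 0.1371]
eef_rot: [179.9, 0.1, -46.1]
contact_force: [0.1, -0.0, -1.1]
gripper_width: 0.0153
gripper_force: 25.0
time_s: 50.4
tcp_pos: [0.6139, -0.1206, 0.1346]
eef_rot: [-180.0, -0.0, -46.1]
contact_force: [0.8, 1.4, -1.6]
gripper_width: 0.0155
gripper_force: 25.0
```

```bash
python3 -m pendant '[[[0,0,0.06,0,0,0,-1],[0,0,0.06,0,0,0,-1],[0,0,0,0,0,0,-1],[0,0,0,0,0,0,-1],[0,0,0,0,0,0,-1],[0,0,0,0,0,0,-1],[0,0,0,0,0,0,-1],[0,0,0,0,0,0,-1]]]'
python3 -m pendant '[[[0,0,0.05,0,0,0,-1],[0,0,0,0,0,0,-1],[0,0,0,0,0,0,-1],[0,0,0,0,0,0,-1],[0,0,0,0,0,0,-1],[0,0,0,0,0,0,-1],[0,0,0,0,0,0,-1],[0,0,0,0,0,0,-1]]]'
```

```text
time_s: 51.2
tcp_pos: [0.6139, -0.1205, 0.1322]
eef_rot: [180.0, 0.0, -46.1]
contact_force: [-0.4, 0.7, -1.2]
gripper_width: 0.0155
gripper_force: 25.0
time_s: 52.0
tcp_pos: [0.6142, -0.1206, 0.132]
eef_rot: [-180.0, -0.1, -46.1]
contact_force: [-1.2, 0.4, 5.6]
gripper_width: 0.0158
gripper_force: 25.0
```

```bash
python3 -m pendant '[[[0,0,0,0,0,0,-0.6],[0,0,0,0,0,0,-0.5],[0,0,0,0,0,0,-0.3],[0,0,0,0,0,0,-0.1],[0,0,0,0,0,0,0],[0,0,0,0,0,0,0],[0,0,-0.3,0,0,0,0],[0,0,-0.7,0,0,0,0]]]'
python3 -m pendant '[[[0,0,-1,0,0,0,0],[0,0,-1,0,0,0,0],[0,0,-1,0,0,0,0],[0,0,-1,0,0,0,0],[0,0,-0.7,0,0,0,0],[0,0,0,0,0,0,0],[0,0,0,0,0,0,0],[0,0,0,0,0,0,0]]]'
python3 - <<'E'
from h import *
go(.483,.3555,.24)
b=vision.capture("side"); cv2.imwrite("pics/s9.png",b["frame"][80:])
E
```

```text
time_s: 52.8
tcp_pos: [0.6131, -0.1205, 0.1507]
eef_rot: [179.9, 0.1, -46.1]
contact_force: [0.5, -0.4, 0.1]
gripper_width: 0.0442
gripper_force: 0.0
time_s: 53.6
tcp_pos: [0.6133, -0.1205, 0.2443]
eef_rot: [179.9, 0.1, -46.1]
contact_force: [-0.4, -0.7, 0.3]
gripper_width: 0.0436
gripper_force: 0.0
at [ 0.6133 -0.1205  0.2443] [ 1.799e+02  1.000e-01 -4.610e+01] tool units [-21.67 -11.8    0.23]
```

View pics/s9.png

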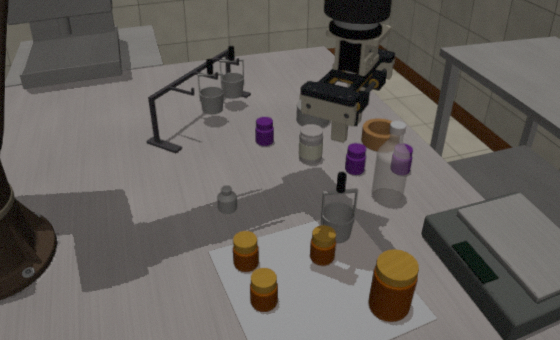

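The side view shows cup 3 standing upright on the board's far corner at (337,215), with the three pots and the jar beside it. Next is cup 2.

```bash
python3 -m pendant '[[[-0.5,-0.3,0,0,0,0,0],[-1,-0.55,0,0,0,0,0],[-1,-0.55,0,0,0,0,0],[-1,-0.55,0,0,0,0,0],[-1,-0.55,0,0,0,0,0],[-1,-0.55,0,0,0,0,0],[-1,-0.55,0,0,0,0,0],[-1,-0.55,0,0,0,0,0]]]'
python3 -m pendant '[[[-1,-0.55,0,0,0,0,0],[-1,-0.55,0,0,0,0,0],[-1,-0.55,0,0,0,0,0],[-1,-0.55,0,0,0,0,0],[-1,-0.55,0,0,0,0,0],[-1,-0.55,0,0,0,0,0],[-1,-0.55,0,0,0,0,0],[-1,-0.55,0,0,0,0,0]]]'
python3 -m pendant '[[[-1,-0.55,0,0,0,0,0],[-1,-0.55,0,0,0,0,0],[-1,-0.5,0,0,0,0,0],[-1,-0.5,0,0,0,0,0],[-1,-0.45,0,0,0,0,0],[-1,-0.4,0,0,0,0,0],[-0.15,-0.3,0,0,0,0,0],[0,0,0,0,0,0,0]]]'
python3 - <<'E'
from h import *
s=r.get_state(); go(.483,.3555,.1565)
w=vision.capture("wrist"); g=cv2.cvtColor(w["frame"],cv2.COLOR_BGR2GRAY)
m=(g<45); m[:150]=0; m[268:]=0
for ce,st in blobs(m,100,5000): print(ce.round(0),st,end=" ")
cv2.imwrite("pics/w10.png",w["frame"][120:300])
E
```

```text
time_s: 54.45
tcp_pos: [0.5689, 0.0464, 0.2446]
eef_rot: [180.0, 0.0, -46.1]
contact_force: [-0.2, -0.1, -0.1]
gripper_width: 0.0441
gripper_force: 0.0
time_s: 55.25
tcp_pos: [0.5213, 0.2226, 0.2447]
eef_rot: [180.0, 0.0, -46.1]
contact_force: [-0.8, 0.0, -0.3]
gripper_width: 0.0442
gripper_force: 0.0
time_s: 56.05
tcp_pos: [0.4834, 0.356, 0.2445]
eef_rot: [179.9, -0.0, -46.0]
contact_force: [-0.5, -1.0, -0.3]
gripper_width: 0.0437
gripper_force: 0.0
at [0.4834 0.356  0.2445] [179.9  -0.  -46. ] tool units [0.   0.03 4.4 ]
[388. 215.] [364 169  39  99 210] [130. 231.] [  79  186   77   82 1282] [271. 224.] [260 206  22  36 648] [424. 245.] [402 221  47  43 402] [165. 258.] [155 232  34  36 102] [230. 263.] [218 255  49  13 149] [320. 262.] [315 255  12  13 113]
```

View pics/w10.png

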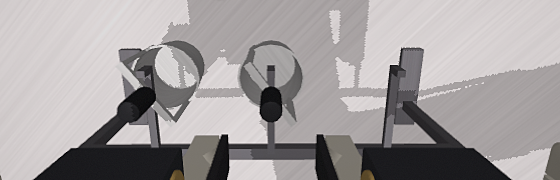

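Cup 2's grip is at column 271, centred between the fingers; its top face is near row 232 of the full frame.

```bash
python3 - <<'E'
from h import *
w=dict(np.load("w7.npz")); s=r.get_state(); p=wpt(w,(271,232),.166,s); print(p); go(p[0],p[1],.158)
E
python3 -m pendant '[[[0,0,0.5,0,0,0,0],[0,0,0.8,0,0,0,0],[0,0,0.8,0,0,0,0],[0,0,0.8,0,0,0,0],[0,0,0.8,0,0,0,0],[0,0,0.4,0,0,0,0],[0,0,0.2,0,0,0,0],[0,0,0,0,0,0,0]]]' 25
python3 -m pendant '[[[0,0,0,0,0,0,-1],[0,0,0,0,0,0,-1],[0,0,0,0,0,0,-1],[0,0,0,0,0,0,-1],[0,0,0,0,0,0,-1],[0,0,0,0,0,0,-1],[0,0,0,0,0,0,-1],[0,0,0,0,0,0,-1]]]' 25
python3 -m pendant '[[[0,0,-0.2,0,0,0,-1],[0,0,-0.3,0,0,0,-1],[0,0,-0.3,0,0,0,-1],[0,0,-0.3,0,0,0,-1],[0,0,0,0,0,0,-1],[0,0,0,0,0,0,-1],[0,0,0,0,0,0,-1],[0,0,0,0,0,0,-1]]]'
python3 - <<'E'
from h import *
go(.533,-.221,.27)
E
```

```text
[0.48473021 0.35514573 0.166     ]
at [0.4836 0.3552 0.2446] [179.9  -0.  -46.1] tool units [ 0.04 -0.04  4.33]
time_s: 56.9
tcp_pos: [0.4838, 0.3547, 0.1588]
eef_rot: [180.0, -0.0, -46.1]
contact_force: [0.2, 0.9, -0.7]
gripper_width: 0.0438
gripper_force: 0.0
time_s: 57.7
tcp_pos: [0.484, 0.3554, 0.1595]
eef_rot: [-180.0, -0.0, -46.1]
contact_force: [-0.3, 0.5, 3.6]
gripper_width: 0.0151
gripper_force: 25.0
time_s: 58.5
tcp_pos: [0.4836, 0.355, 0.1808]
eef_rot: [180.0, -0.0, -46.1]
contact_force: [-0.1, 1.8, -0.2]
gripper_width: 0.0155
gripper_force: 25.0
at [0.4836 0.355  0.1808] [180.   -0.  -46.1] tool units [22.47 18.19 -4.45]
```

```bash
python3 -m pendant '[[[0.3,0,0,0,0,0,-1],[0.6,0,0,0,0,0,-1],[0.8,0,0,0,0,0,-1],[0.8,0,0,0,0,0,-1],[0.8,0,0,0,0,0,-1],[0.9,0,-0.7,0,0,0,-1],[0.9,0,-1,0,0,0,-1],[0.9,0.3,-1,0,0,0,-1]]]'
python3 -m pendant '[[[0.9,0.7,-1,0,0,0,-1],[0.9,1,-0.75,0,0,0,-1],[0.9,1,0,0,0,0,-1],[0.9,1,0,0,0,0,-1],[0.9,1,0,0,0,0,-1],[0.9,1,0,0,0,0,-1],[0.9,1,0,0,0,0,-1],[0.9,1,0,0,0,0,-1]]]'
python3 -m pendant '[[[0.9,1,0,0,0,0,-1],[0.9,1,0,0,0,0,-1],[0.9,1,0,0,0,0,-1],[0.9,1,0,0,0,0,-1],[0.9,1,0,0,0,0,-1],[0.9,1,0,0,0,0,-1],[0.9,1,0,0,0,0,-1],[0.9,1,0,0,0,0,-1]]]'
python3 - <<'E'
from h import *
go(.533,-.221,.138)
E
```

```text
time_s: 59.3
tcp_pos: [0.564, 0.2629, 0.2354]
eef_rot: [180.0, -0.0, -46.2]
contact_force: [0.4, 0.3, -1.6]
gripper_width: 0.0153
gripper_force: 25.0
time_s: 60.1
tcp_pos: [0.5515, 0.0517, 0.2703]
eef_rot: [-180.0, -0.0, -46.2]
contact_force: [0.7, -0.0, -1.7]
gripper_width: 0.0156
gripper_force: 25.0
time_s: 60.9
tcp_pos: [0.5356, -0.163, 0.2703]
eef_rot: [-180.0, -0.0, -46.2]
contact_force: [0.6, -0.1, -1.4]
gripper_width: 0.0154
gripper_force: 25.0
at [ 0.5356 -0.163   0.2703] [-180.    -0.   -46.2] tool units [2.   2.1  6.61]
```

```bash
python3 -m pendant '[[[0.9,1,0,0,0,0,-1],[0.7,0.7,0,0,0,0,-1],[0.3,0.3,0,0,0,0,-1],[0,0,0,0,0,0,-1],[0,0,0.7,0,0,0,-1],[0,0,1,0,0,0,-1],[0,0,1,0,0,0,-1],[0,0,1,0,0,0,-1]]]'
python3 -m pendant '[[[0,0,1,0,0,0,-1],[0,0,0.9,0,0,0,-1],[0,0,0.6,0,0,0,-1],[0,0,0.4,0,0,0,-1],[0,0,0.1,0,0,0,-1],[0,0,0,0,0,0,-1],[0,0,0,0,0,0,-1],[0,0,0,0,0,0,-1]]]'
python3 -m pendant '[[[0,0,0.05,0,0,0,-1],[0,0,0.05,0,0,0,-1],[0,0,0.05,0,0,0,-1],[0,0,0,0,0,0,-1],[0,0,0,0,0,0,-1],[0,0,0,0,0,0,-1],[0,0,0,0,0,0,-1],[0,0,0,0,0,0,-1]]]'
```

```text
time_s: 61.7
tcp_pos: [0.5336, -0.2152, 0.1957]
eef_rot: [-180.0, -0.0, -46.1]
contact_force: [0.4, 0.1, 0.1]
gripper_width: 0.0153
gripper_force: 25.0
time_s: 62.5
tcp_pos: [0.5339, -0.2159, 0.1369]
eef_rot: [-180.0, -0.1, -46.1]
contact_force: [-0.8, -0.5, -0.3]
gripper_width: 0.0155
gripper_force: 25.0
time_s: 63.3
tcp_pos: [0.5335, -0.2159, 0.1332]
eef_rot: [-180.0, -0.0, -46.1]
contact_force: [0.4, 0.0, -1.5]
gripper_width: 0.0151
gripper_force: 25.0
```

```bash
python3 -m pendant '[[[0,0,0.05,0,0,0,-1],[0,0,0.03,0,0,0,-1],[0,0,0,0,0,0,-1],[0,0,0,0,0,0,-1],[0,0,0,0,0,0,-1],[0,0,0,0,0,0,-1],[0,0,0,0,0,0,-1],[0,0,0,0,0,0,-1]]]'
python3 -c "from plant import r;print(r.get_state()['contact_force'])"
```

```text
time_s: 64.1
tcp_pos: [0.5341, -0.216, 0.1326]
eef_rot: [-180.0, -0.1, -46.1]
contact_force: [-1.0, 1.5, 6.1]
gripper_width: 0.0153
gripper_force: 25.0
[-0.96910619  1.50239168  6.13755916]
```

```bash
python3 -m pendant '[[[0,0,0,0,0,0,-0.6],[0,0,0,0,0,0,-0.5],[0,0,0,0,0,0,-0.3],[0,0,0,0,0,0,-0.1],[0,0,0,0,0,0,0],[0,0,0,0,0,0,0],[0,0,-0.3,0,0,0,0],[0,0,-0.7,0,0,0,0]]]'
python3 -m pendant '[[[0,0,-1,0,0,0,0],[0,0,-1,0,0,0,0],[0,0,-1,0,0,0,0],[0,0,-1,0,0,0,0],[0,0,-0.7,0,0,0,0],[0,0,0,0,0,0,0],[0,0,0,0,0,0,0],[0,0,0,0,0,0,0]]]'
python3 - <<'E'
from h import *
go(.5495,.4191,.245)
E
```

```text
time_s: 64.9
tcp_pos: [0.5327, -0.2158, 0.151]
eef_rot: [179.9, 0.1, -46.1]
contact_force: [-0.3, 0.1, -0.2]
gripper_width: 0.0436
gripper_force: 0.0
time_s: 65.7
tcp_pos: [0.533, -0.2157, 0.2448]
eef_rot: [180.0, 0.1, -46.1]
contact_force: [0.3, -0.5, -0.3]
gripper_width: 0.044
gripper_force: 0.0
at [ 0.533  -0.2157  0.2448] [ 1.80e+02  1.00e-01 -4.61e+01] tool units [-22.31 -22.6   -0.  ]
```

```bash
python3 -m pendant '[[[-0.5,-0.5,0,0,0,0,0],[-0.98,-1,0,0,0,0,0],[-0.98,-1,0,0,0,0,0],[-0.98,-1,0,0,0,0,0],[-0.98,-1,0,0,0,0,0],[-0.98,-1,0,0,0,0,0],[-0.98,-1,0,0,0,0,0],[-0.98,-1,0,0,0,0,0]]]'
python3 -m pendant '[[[-0.98,-1,0,0,0,0,0],[-0.98,-1,0,0,0,0,0],[-0.98,-1,0,0,0,0,0],[-0.98,-1,0,0,0,0,0],[-0.98,-1,0,0,0,0,0],[-0.98,-1,0,0,0,0,0],[-0.98,-1,0,0,0,0,0],[-0.98,-1,0,0,0,0,0]]]'
python3 -m pendant '[[[-0.98,-1,0,0,0,0,0],[-0.98,-1,0,0,0,0,0],[-0.98,-1,0,0,0,0,0],[-0.98,-1,0,0,0,0,0],[-0.98,-1,0,0,0,0,0],[-0.98,-1,0,0,0,0,0],[-0.98,-1,0,0,0,0,0],[-0.26,-0.2,0,0,0,0,0]]]'
python3 - <<'E'
from h import *
s=r.get_state(); go(.551,.42,.1585)
w=vision.capture("wrist"); g=cv2.cvtColor(w["frame"],cv2.COLOR_BGR2GRAY)
m=(g<45); m[:150]=0; m[268:]=0; m[:,:240]=0; m[:,305:]=0
for ce,st in blobs(m,200,5000):
    print(ce.round(0),st); p=wpt(w,(ce[0],st[1]+st[3]-10),.166,s); print(p); go(p[0],p[1],.1585)
t=vision.capture("top"); cv2.imwrite("pics/t11.png",t["frame"][180:320,330:480].repeat(3,0).repeat(3,1)); lids(t)
E
```

```text
time_s: 66.5
tcp_pos: [0.539, -0.0042, 0.2449]
eef_rot: [179.9, 0.0, -46.1]
contact_force: [0.6, -0.1, -0.2]
gripper_width: 0.0437
gripper_force: 0.0
time_s: 67.3
tcp_pos: [0.5454, 0.2197, 0.2448]
eef_rot: [179.9, 0.0, -46.1]
contact_force: [0.1, -0.1, 0.3]
gripper_width: 0.0435
gripper_force: 0.0
time_s: 68.1
tcp_pos: [0.5503, 0.4233, 0.2438]
eef_rot: [179.9, -0.0, -46.0]
contact_force: [0.5, -0.8, 0.1]
gripper_width: 0.0439
gripper_force: 0.0
at [0.5503 0.4233 0.2438] [179.9  -0.  -46. ] tool units [0.14 0.08 4.27]
[270. 222.] [260 205  22  35 647]
[0.55296368 0.42228024 0.166     ]
at [0.5502 0.423  0.2439] [179.9  -0.  -46. ] tool units [ 0.12 -0.08  4.27]
pot [258.4 120.5] 379 [0.8316 0.1388 0.058 ]
JAR [444.6 205.9] 503 [ 0.6246 -0.2998  0.095 ]
pot [385.6 232. ] 205 [ 0.5642 -0.1674  0.058 ]
JAR [536.6 263.6] 546 [ 0.4888 -0.5283  0.095 ]
pot [556.6 263.2] 123 [ 0.4882 -0.6056  0.058 ]
pot [411.6 283.7] 203 [ 0.4419 -0.2297  0.058 ]
pot [375.3 285.7] 207 [ 0.4371 -0.1421  0.058 ]
JAR [536.9 295.7] 559 [ 0.4126 -0.5285  0.095 ]
pot [556.9 295.3] 112 [ 0.4083 -0.6055  0.058 ]
JAR [536.9 327.8] 554 [ 0.3362 -0.5288  0.095 ]
pot [556.8 327. ] 116 [ 0.3294 -0.6055  0.058 ]
JAR [536.2 359.7] 548 [ 0.2597 -0.5285  0.095 ]
pot [556.5 358.7] 129 [ 0.25   -0.6066  0.058 ]
JAR [535.2 391.1] 535 [ 0.1834 -0.5285  0.095 ]
pot [556.1 389.9] 151 [ 0.1704 -0.6087  0.058 ]
pot [555.7 414.5] 85 [ 0.1067 -0.6113  0.058 ]
pot [534.8 414.9] 200 [ 0.1107 -0.5518  0.058 ]
```

View pics/t11.png

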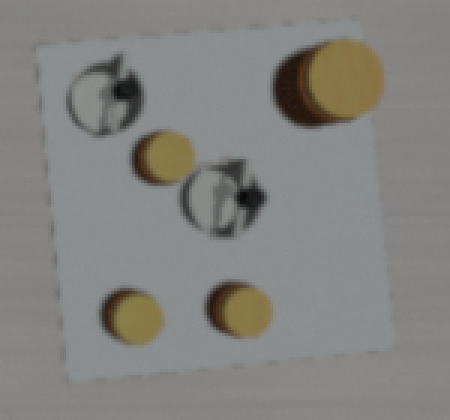

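The board view shows the jar, three pots and two cups all standing. One pot has been knocked to (0.564,-0.167), but it is still upright and well inside the edges, so nothing needs mending. I'll take the last cup.

```bash
python3 -m pendant '[[[0.12,0,0.5,0,0,0,0],[0,0,0.8,0,0,0,0],[0,0,0.8,0,0,0,0],[0,0,0.8,0,0,0,0],[0,0,0.8,0,0,0,0],[0,0,0.4,0,0,0,0],[0,0,0.2,0,0,0,0],[0,0,0,0,0,0,0]]]' 25
python3 -m pendant '[[[0,0,0,0,0,0,-1],[0,0,0,0,0,0,-1],[0,0,0,0,0,0,-1],[0,0,0,0,0,0,-1],[0,0,0,0,0,0,-1],[0,0,0,0,0,0,-1],[0,0,0,0,0,0,-1],[0,0,0,0,0,0,-1]]]' 25
python3 -m pendant '[[[0,0,-0.2,0,0,0,-1],[0,0,-0.3,0,0,0,-1],[0,0,-0.3,0,0,0,-1],[0,0,-0.3,0,0,0,-1],[0,0,0,0,0,0,-1],[0,0,0,0,0,0,-1],[0,0,0,0,0,0,-1],[0,0,0,0,0,0,-1]]]'
python3 - <<'E'
from h import *
go(.452,-.319,.30)
E
```

```text
time_s: 69.0
tcp_pos: [0.553, 0.4183, 0.1593]
eef_rot: [180.0, -0.0, -46.1]
contact_force: [1.2, -0.2, -0.1]
gripper_width: 0.0441
gripper_force: 0.0
time_s: 69.8
tcp_pos: [0.5531, 0.4191, 0.1601]
eef_rot: [-179.9, -0.0, -46.1]
contact_force: [-0.4, 0.6, 3.6]
gripper_width: 0.0157
gripper_force: 25.0
time_s: 70.6
tcp_pos: [0.5528, 0.4187, 0.1812]
eef_rot: [180.0, -0.0, -46.1]
contact_force: [0.0, 1.0, -0.7]
gripper_width: 0.0156
gripper_force: 24.9
at [0.5528 0.4187 0.1812] [180.   -0.  -46.1] tool units [23.09 29.2  -5.92]
```

```bash
python3 -m pendant '[[[0.3,0,0,0,0,0,-1],[0.6,0,0,0,0,0,-1],[0.8,0,0,0,0,0,-1],[0.8,0,0,0,0,0,-1],[0.8,0,0,0,0,0,-1],[0.9,0,-0.7,0,0,0,-1],[0.9,0,-1,0,0,0,-1],[0.9,0.3,-1,0,0,0,-1]]]'
python3 -m pendant '[[[0.6,0.7,-1,0,0,0,-1],[0.6,1,-1,0,0,0,-1],[0.6,1,-1,0,0,0,-1],[0.6,1,-0.2,0,0,0,-1],[0.6,1,0,0,0,0,-1],[0.6,1,0,0,0,0,-1],[0.6,1,0,0,0,0,-1],[0.6,1,0,0,0,0,-1]]]'
python3 -m pendant '[[[0.6,1,0,0,0,0,-1],[0.6,1,0,0,0,0,-1],[0.6,1,0,0,0,0,-1],[0.6,1,0,0,0,0,-1],[0.6,1,0,0,0,0,-1],[0.6,1,0,0,0,0,-1],[0.6,1,0,0,0,0,-1],[0.6,1,0,0,0,0,-1]]]'
python3 -m pendant '[[[0.6,1,0,0,0,0,-1],[0.6,1,0,0,0,0,-1],[0.6,1,0,0,0,0,-1],[0.6,1,0,0,0,0,-1],[0.6,1,0,0,0,0,-1],[0.6,1,0,0,0,0,-1],[0.6,1,0,0,0,0,-1],[0.6,1,0,0,0,0,-1]]]'
python3 -m pendant '[[[0.6,1,0,0,0,0,-1],[0.6,1,0,0,0,0,-1],[0.6,1,0,0,0,0,-1],[0.4,0.7,0,0,0,0,-1],[0,0,0,0,0,0,-1],[0,0,0,0,0,0,-1],[0,0,0,0,0,0,-1],[0,0,0,0,0,0,-1]]]'
python3 - <<'E'
from h import *
go(.452,-.319,.1375)
E
```

```text
time_s: 71.4
tcp_pos: [0.6332, 0.3266, 0.2356]
eef_rot: [179.9, -0.0, -46.2]
contact_force: [0.9, -0.8, -0.5]
gripper_width: 0.0153
gripper_force: 24.9
time_s: 72.2
tcp_pos: [0.5868, 0.1503, 0.299]
eef_rot: [180.0, 0.0, -46.1]
contact_force: [0.2, -0.2, -1.2]
gripper_width: 0.0158
gripper_force: 24.9
time_s: 73.0
tcp_pos: [0.5378, -0.0295, 0.2996]
eef_rot: [-180.0, -0.0, -46.1]
contact_force: [0.1, -0.2, -1.2]
gripper_width: 0.0154
gripper_force: 24.9
time_s: 73.8
tcp_pos: [0.4888, -0.2095, 0.2996]
eef_rot: [-180.0, -0.0, -46.1]
contact_force: [0.5, -0.3, -2.2]
gripper_width: 0.0156
gripper_force: 24.9
time_s: 74.6
tcp_pos: [0.4671, -0.2905, 0.2997]
eef_rot: [-180.0, -0.0, -46.1]
contact_force: [-0.7, -0.2, -1.7]
gripper_width: 0.0151
gripper_force: 24.9
at [ 0.4671 -0.2905  0.2997] [-180.    -0.   -46.1] tool units [0.5  1.53 8.11]
```

```bash
python3 -m pendant '[[[0.25,0.8,0,0,0,0,-1],[0.25,0.7,0,0,0,0,-1],[0,0,0,0,0,0,-1],[0,0,0.7,0,0,0,-1],[0,0,1,0,0,0,-1],[0,0,1,0,0,0,-1],[0,0,1,0,0,0,-1],[0,0,1,0,0,0,-1]]]'
python3 -m pendant '[[[0,0,1,0,0,0,-1],[0,0,1,0,0,0,-1],[0,0,0.7,0,0,0,-1],[0,0,0.5,0,0,0,-1],[0,0,0.2,0,0,0,-1],[0,0,0,0,0,0,-1],[0,0,0,0,0,0,-1],[0,0,0,0,0,0,-1]]]'
python3 -m pendant '[[[0,0,0.06,0,0,0,-1],[0,0,0.05,0,0,0,-1],[0,0,0.05,0,0,0,-1],[0,0,0,0,0,0,-1],[0,0,0,0,0,0,-1],[0,0,0,0,0,0,-1],[0,0,0,0,0,0,-1],[0,0,0,0,0,0,-1]]]'
```

```text
time_s: 75.4
tcp_pos: [0.4524, -0.3188, 0.2049]
eef_rot: [-180.0, -0.0, -46.1]
contact_force: [0.3, -0.4, -1.3]
gripper_width: 0.0154
gripper_force: 24.9
time_s: 76.2
tcp_pos: [0.4528, -0.3191, 0.1384]
eef_rot: [-180.0, -0.1, -46.1]
contact_force: [-0.3, 0.5, -1.5]
gripper_width: 0.0155
gripper_force: 24.9
time_s: 77.0
tcp_pos: [0.4523, -0.3189, 0.1344]
eef_rot: [180.0, 0.0, -46.1]
contact_force: [-0.2, 0.3, -1.4]
gripper_width: 0.0156
gripper_force: 24.9
```

```bash
python3 -m pendant '[[[0,0,0.05,0,0,0,-1],[0,0,0,0,0,0,-1],[0,0,0.03,0,0,0,-1],[0,0,0,0,0,0,-1],[0,0,0,0,0,0,-1],[0,0,0,0,0,0,-1],[0,0,0,0,0,0,-1],[0,0,0,0,0,0,-1]]]'
```

```text
time_s: 77.8
tcp_pos: [0.4527, -0.3191, 0.1333]
eef_rot: [-180.0, -0.1, -46.1]
contact_force: [0.4, 1.3, 5.7]
gripper_width: 0.0153
gripper_force: 25.0
```

Contact made. I'll release, retreat up, and swing away toward the left for a clear final look.

```bash
python3 -m pendant '[[[0,0,0,0,0,0,-0.6],[0,0,0,0,0,0,-0.5],[0,0,0,0,0,0,-0.3],[0,0,0,0,0,0,-0.1],[0,0,0,0,0,0,0],[0,0,0,0,0,0,0],[0,0,-0.3,0,0,0,0],[0,0,-0.7,0,0,0,0]]]'
python3 -m pendant '[[[0,0,-1,0,0,0,0],[0,0,-1,0,0,0,0],[0,0,-1,0,0,0,0],[0,0,-1,0,0,0,0],[0,0,-1,0,0,0,0],[0,0,-1,0,0,0,0],[-0.5,-0.5,0,0,0,0,0],[-1,-1,0,0,0,0,0]]]'
python3 -m pendant '[[[-0.9,-1,0,0,0,0,0],[-0.9,-1,0,0,0,0,0],[-0.9,-1,0,0,0,0,0],[-0.9,-1,0,0,0,0,0],[-0.9,-1,0,0,0,0,0],[-0.9,-1,0,0,0,0,0],[-0.9,-1,0,0,0,0,0],[-0.9,-1,0,0,0,0,0]]]'
python3 -m pendant '[[[-0.9,-1,0,0,0,0,0],[-0.9,-1,0,0,0,0,0],[-0.9,-1,0,0,0,0,0],[-0.9,-1,0,0,0,0,0],[-0.9,-1,0,0,0,0,0],[-0.9,-1,0,0,0,0,0],[-0.9,-1,0,0,0,0,0],[-0.9,-1,0,0,0,0,0]]]'
python3 - <<'E'
from h import *
t=vision.capture("top"); b=vision.capture("side"); lids(t)
cv2.imwrite("pics/f.png",np.hstack([t["frame"][80:380,180:490],b["frame"][100:400,100:540]]))
E
```

```text
time_s: 78.6
tcp_pos: [0.4516, -0.3187, 0.1522]
eef_rot: [179.9, 0.1, -46.1]
contact_force: [-0.5, -1.4, 0.6]
gripper_width: 0.0439
gripper_force: 0.0
time_s: 79.4
tcp_pos: [0.4531, -0.2768, 0.2732]
eef_rot: [-180.0, -0.0, -46.2]
contact_force: [0.6, 0.3, 0.1]
gripper_width: 0.044
gripper_force: 0.0
time_s: 80.2
tcp_pos: [0.4681, -0.0605, 0.2727]
eef_rot: [-180.0, 0.0, -46.1]
contact_force: [0.7, 0.4, 0.1]
gripper_width: 0.0441
gripper_force: 0.0
time_s: 81.0
tcp_pos: [0.4835, 0.1541, 0.2727]
eef_rot: [180.0, 0.0, -46.1]
contact_force: [-0.4, 0.4, 0.2]
gripper_width: 0.044
gripper_force: 0.0
pot [258.2 120.7] 384 [0.8311 0.1394 0.058 ]
JAR [444.5 206. ] 513 [ 0.6243 -0.2995  0.095 ]
pot [385.5 232. ] 209 [ 0.5642 -0.1671  0.058 ]
JAR [536.4 263.7] 554 [ 0.4887 -0.528   0.095 ]
pot [556.6 263.2] 128 [ 0.4881 -0.6055  0.058 ]
pot [411.5 283.6] 209 [ 0.4421 -0.2293  0.058 ]
pot [375.1 285.7] 212 [ 0.4372 -0.1418  0.058 ]
JAR [536.9 295.6] 568 [ 0.4127 -0.5285  0.095 ]
pot [556.8 295.2] 118 [ 0.4086 -0.6051  0.058 ]
JAR [536.9 327.8] 560 [ 0.3362 -0.5288  0.095 ]
pot [556.6 327. ] 122 [ 0.3295 -0.6052  0.058 ]
JAR [536.3 359.7] 565 [ 0.2598 -0.5286  0.095 ]
pot [556.5 358.6] 131 [ 0.25   -0.6066  0.058 ]
JAR [535.3 391.1] 548 [ 0.1835 -0.5286  0.095 ]
pot [556. 390.] 154 [ 0.1702 -0.6085  0.058 ]
pot [555.5 414.4] 89 [ 0.1068 -0.6109  0.058 ]
pot [534.7 414.8] 206 [ 0.1109 -0.5517  0.058 ]
```

View pics/f.png

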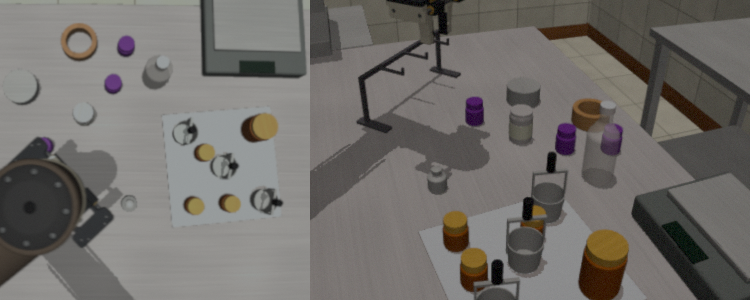

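Both halves show the jar, three pots and three cups upright on the board. The rack is empty and the bystanders are in place.

```bash
python3 -m pendant '[[[0,0,0,0,0,0,0],[0,0,0,0,0,0,0],[0,0,0,0,0,0,0],[0,0,0,0,0,0,0],[0,0,0,0,0,0,0],[0,0,0,0,0,0,0],[0,0,0,0,0,0,0],[0,0,0,0,0,0,0]]]'
python3 -c "from plant import r;print(r.close_job())"
```

```text
time_s: 81.9
tcp_pos: [0.4841, 0.1528, 0.2728]
eef_rot: [180.0, 0.0, -46.1]
contact_force: [-0.4, 0.4, 0.0]
gripper_width: 0.0439
gripper_force: 0.0
the job is handed in; nothing more can be done
None
```

The job is handed in at about 82 s: the jar was tipped to 45° and held for over 1.5 s, and it, all three pots and all three cups stand upright and released well inside the board's edges (one pot was knocked about 5 cm but stayed upright on the board), with the bystanders where they were in the last picture; the hand-in call returned no verdict.

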